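# Build the cooled load stack under the test guard

### The arm

A 7-joint arm with a two-finger parallel gripper is mounted at the origin on the work surface. World frame = base frame: x ahead of the robot, y to its left, z up, the work surface at z = 0. Lengths are in m, angles in degrees, forces in N, time in s.
With the tool pointing down it reaches from about 0.4 to 0.85 m from the base axis. Payload 6.9 kg.
Tool frame: the origin (TCP) lies on the centre line of the jaws, within the pads' length; the fingertips stand 22 mm ahead of it and the grasp point (between the pads) lies 3 mm ahead of it; x points along the fingers, y is the direction in which the jaws open and shut, and the axes are right-handed (so a half turn about x gives the same grasp; the last joint's range is limited). The gripper opens to 85 mm and grips with 20 to 120 N. Pads are 22 mm wide; open, the fingers measure 114 mm over their backs; the gripper's body (76 mm by 85 mm) begins 54 mm behind the grasp point. The pads swing forward as they close: fully open they stand 13 mm farther back than shut.
Start: joints at [-69.758, 29.078, -13.613, 85.955, 7.202, 65.827, -8.869], TCP at [0.153, 0.606, 0.253] pointing down, gripper open.
Joint ranges: [-176.47, 176.47], [-13.61, 117.27], [-81.72, 77.17], [0.22, 143.17], [-87.28, 267.28], [10, 112.55], [-165.47, 165.47]. Speed limits (degrees/s): [136.94, 136.94, 180, 180, 180, 180, 180].

### API

Orientations are given as a 3x3 rotation matrix whose columns are the frame's x, y, z axes.
In Python, from bench import state, optics, r gives the robot as it stands.
- The arm moves only by the tool send_rows, never from a script. Its argument "rows" is text: rows parted by semicolons, each of 7 numbers parted by spaces: the turn, a rotation vector about the tool's x, y, z in degrees, then the shift along the tool's x, y, z in m, then the closure, from -1 (fully open) to 1 (shut). In form: rx ry rz x y z hand; .... A call has 1 to 20 rows; each row is the pose to reach, as a shift and turn from the pose measured when the call began, along the tool's axes at that moment; what a row does not reach only later rows make up. A row lasts 1/8 s, in which the tool goes at most 62.5 mm and 10.7 degrees, less where a joint would pass 70% of its speed; a pose out of reach is approached as far as the arm can. A call with a gripper value outside its range is refused whole. The fingers move at their own pace and stop on an object; "squeeze" is the grip in N (left out, the last holds). Time passes only in rows, so rows that repeat a pose let the fingers close. It gives the time, the measured TCP pose, the force and the opening at its end, in the units of the state.
- state(): the state, without advancing time (a new reading comes with each control period).
- optics.read_camera(name): name is "scene" or "top"; returns the picture (480x640x3 uint8, red, green, blue); there is no depth.
- optics.calibration(name): a dict with "fx", "fy", "cx", "cy" (pixels), "eye" and "orientation" of the camera in the world. Camera axes: x right, y down, z forward; pixel columns grow to the right and rows downward; lengths in m; the calibration is good to about 2 mm. A picture is of the moment at which its call begins. calibration takes no time and is no camera call.
- r.hand_in(): hands the job in, once; it reports no verdict.
The state is a dict: "time": time; "qpos": joint angles; "joint_vel": joint speeds; "effort": joint torques, N m; "ee_pos": TCP position; "eef_rot": TCP orientation; "contact_force": force on the tool from outside, world axes, zero at the start; "wrist_torque": the same for the moment, N m; "grip_width": opening from 0.0 (shut) to 1.0 (fully open).
Only numpy, scipy, OpenCV 4.12 (cv2) and the standard library are available. Lean on these libraries where they do the work, as an engineer would, in place of code of your own. Each camera call takes 0.05 s, during which the arm holds its last target. There are 200 camera calls.

### The job

Swing the clear guard of the test station fully open and build the load stack in the middle of the black dock, from the bottom up: cooling fan, aluminium heat sink, copper plate, gold resistor, each lying flat, centred on the one below and square with the station. Put them on one after another in that order and let go of each, then swing the guard fully shut over the stack. Do not disturb the multimeter and the breadboard.

Things in the scene. Friction and masses are not known exactly. Their poses are not given: they have to be found in the camera images.
- fan_center (a point): Cooling fan: black square frame 60 x 60 mm, 20 mm high, with grey blades, 70 to 110 g. Goes first, on the dock. Its sides run along its own x and y and either pair can be gripped, z is up; this point is its centre, half-way up. Starts flat on the bench, right of the station.
- sink_center (a point): Aluminium heat sink: bright metal, flat plate on top with fins underneath, 70 x 56 mm, 26 mm high, 160 to 240 g. Goes second, on the fan, fins down as it starts. Its long sides run along its own x, it is gripped across its own y, z is up; this point is its centre, half-way up. Starts flat on the bench, right of the station.
- spreader_center (a point): Copper heat spreader: plain reddish copper plate, 64 x 46 mm, 12 mm thick, 240 to 360 g. Goes third, on the heat sink. Its long sides run along its own x, it is gripped across its own y, z is up; this point is its centre, half-way up. Starts flat on the bench, right of the station.
- resistor_center (a point): Gold load resistor: gold-coloured ribbed metal block with white ends, 58 x 30 mm, 26 mm high, 100 to 160 g. Goes last, on the copper plate. Its long sides run along its own x, it is gripped across its own y, z is up; this point is its centre, half-way up. Starts flat on the bench, right of the station.
- dock (a point): Middle of the top face of the station's dock: black 86 mm square with yellow border, under the guard, 16 mm above the bench; base plate 210 x 220 mm, 12 mm high. Guard hinge parallel to x on the +y side, handle on the -y side. Undersides of the stacked parts: 0, 20, 46, 58 mm above this. The open guard stands upright 90 mm off on the +y side: a gripper closing along the dock's x has most room.
- guard (a joint): Clear plastic hood with red edges over the dock, 180 mm along x, 170 mm along y, top 138 mm above the bench, hinged along x. 0 = shut, 1.6 rad (stop) = fully open, standing on edge beyond the hinge. Starts shut or up to 0.12 ajar. Its friction hinge stays wherever it is left; moving it takes about 1 to 5 N at the handle.
- guard_handle (a point): Middle of the handle: red round bar 12 mm thick, 110 mm long, parallel to dock x, 44 mm clear of the guard's front. Pinch it from above, fingers closing along dock y; it turns between the fingers. Guard shut: 130 mm to -y of the dock's middle, 105 mm above the bench, guard's top edge 33 mm higher. It circles the hinge at radius 236 mm, up and over to +y, ending about 240 mm above the bench.
- guard_hinge (a point): Middle of the guard's hinge line, which runs parallel to the dock's x; 90 mm from the dock's middle on its +y side, 20 mm above the bench. Carried by the guard, so its axes turn with it.
- meter_center (a point): Bystander: multimeter lying flat, black with red ends, 154 x 80 mm, about 45 mm high; point half-way up. Leave alone.
- breadboard_center (a point): Bystander: white breadboard lying flat, 165 x 55 mm, 10 mm high (21 mm with its parts); point half-way up. Leave alone.
Mind the look-alikes: they are no part of the job. Several things look just like the part that bears sink_center: the one meant starts farthest to the robot's right.

How it is judged:
By the outcome, as a careful person would: the job done as asked, in the order asked, and still so for the second after the job is handed in, with the robot touching nothing.
It also fails if it takes over 150 s, if anything falls off the work surface, if the arm or the gripper's body presses on something with over 40 N, if the wrist force passes 120 N, or if a joint passes its speed limit or range.

## Working session

There is one attempt and no reset: what is moved stays moved. The work goes in short steps, Python scripts to look and compute and a tool call to move; the robot and the scene stay as the last step left them, time stands still between calls to the robot, and variables do not carry over. Pictures are saved under pics/ and viewed, about 12 in all and at most 16, crops included, and the job is handed in when it is done.

Besides the shell and the picture viewer there is one more tool, called as a command line: name --argument value ..., lists and objects as JSON in quotes. send_rows: Moves the arm, as the interface text tells. Its arguments: {"type":"object","properties":{"rows":{"type":"string"},"squeeze":{"type":"number"}},"required":["rows"]}

```bash
ls; mkdir -p pics; python3 - <<'E'
from bench import state, optics, r
import cv2,numpy as np
for n in("scene","top"):
    im=optics.read_camera(n); cv2.imwrite(f"pics/{n}0.png",im[:,:,::-1]); c=optics.calibration(n); print(n,{k:np.round(v,4).tolist() for k,v in c.items()})
s=state(); print({k:np.round(v,4).tolist() for k,v in s.items()})
E
```

```text
pics
scene {'fx': 613.7129, 'fy': 613.7129, 'cx': 325.9313, 'cy': 244.6369, 'eye': [1.1851, 0.4086, 1.1962], 'orientation': [[-0.5529, 0.6696, -0.4959], [0.8332, 0.4407, -0.3339], [-0.005, -0.5979, -0.8016]]}
top {'fx': 499.2736, 'fy': 499.2736, 'cx': 330.421, 'cy': 242.7031, 'eye': [0.3165, -0.0734, 1.5182], 'orientation': [[0.0077, -0.9926, 0.1213], [-0.9997, -0.0048, 0.024], [-0.0232, -0.1215, -0.9923]]}
{'time': 0.1, 'qpos': [-69.7583, 29.1227, -13.61, 86.0038, 7.2012, 65.8261, -8.8702], 'joint_vel': [-0.0287, -0.076, 0.1721, -0.1153, -0.0223, 0.1037, -0.0595], 'effort': [-0.0054, -62.1838, -2.1945, -25.0203, 0.0126, 0.0078, -0.0], 'ee_pos': [0.1532, 0.6055, 0.2525], 'eef_rot': [[-0.0004, 0.2453, 0.9695], [-0.0016, 0.9695, -0.2453], [-1.0, -0.0016, 0.0]], 'contact_force': [-0.9151, 0.1062, 0.2846], 'wrist_torque': [-0.0105, -0.027, 0.0196], 'grip_width': 0.9952}
```

View pics/scene0.png

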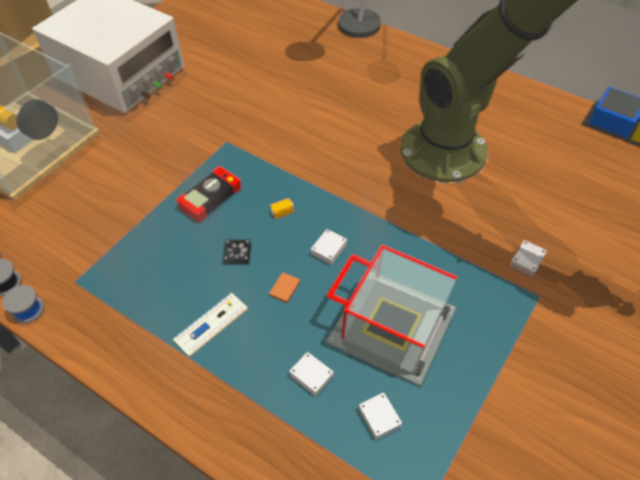

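View pics/top0.png

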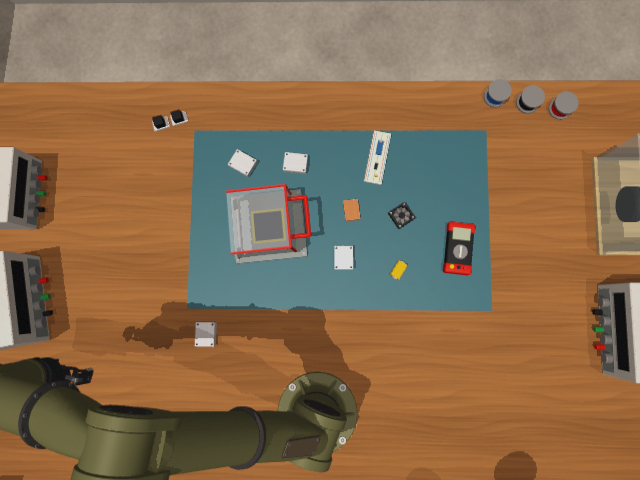

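Candidates for the heat sink (top view): (343,257), (295,161), (242,161), (205,334). The robot's right is -y, which is image right, so I choose (343,257). Fan (402,215), copper (352,209) and resistor (399,270) each appear only once. Next: close crops to check the choice, and colour measurements.

```bash
cat > h.py <<'E'
from bench import state, optics, r
import cv2,numpy as np
def ray(n,uv):
    c=optics.calibration(n); uv=np.atleast_2d(uv).astype(float)
    d=np.c_[(uv[:,0]-c['cx'])/c['fx'],(uv[:,1]-c['cy'])/c['fy'],np.ones(len(uv))]@np.array(c['orientation']).T
    return np.array(c['eye']),d
def cast(n,uv,z):
    e,d=ray(n,uv); return (e+d*((z-e[2])/d[:,2])[:,None])[:,:2]
def proj(n,p):
    c=optics.calibration(n); q=(np.atleast_2d(p)-np.array(c['eye']))@np.array(c['orientation'])
    return np.c_[q[:,0]/q[:,2]*c['fx']+c['cx'],q[:,1]/q[:,2]*c['fy']+c['cy']]
def rect(n,mask,z):
    cs=max(cv2.findContours(mask.astype(np.uint8),cv2.RETR_EXTERNAL,cv2.CHAIN_APPROX_NONE)[0],key=cv2.contourArea)[:,0]
    (x,y),(w,h),a=cv2.minAreaRect((cast(n,cs,z)*1000).astype(np.float32))
    if w<h: w,h,a=h,w,a+90
    return np.round([x,y,w,h,(a+90)%180-90],1)
E
python3 - <<'E'
from h import *
im=cv2.imread('pics/top0.png'); s=cv2.imread('pics/scene0.png')
a=cv2.resize(im[180:290,325:435],(440,440),interpolation=cv2.INTER_CUBIC)
b=cv2.resize(s[190:310,210:360],(360,288),interpolation=cv2.INTER_CUBIC)
o=np.zeros((440,800,3),np.uint8); o[:,:440]=a; o[:288,440:]=b; cv2.imwrite('pics/crop1.png',o)
for n,I,pts in(('top',im,[(343,257),(402,205),(402,215),(352,209),(399,270),(252,215),(300,200)]),('scene',s,[(328,245),(237,240),(237,251),(285,287),(283,207)])):
    hs=cv2.cvtColor(I,cv2.COLOR_BGR2HSV)
    for u,v in pts: print(n,u,v,hs[v,u], cast(n,(u,v),0.02).round(3))
E
```

```text
top 343 257 [ 90   1 219] [[ 0.457 -0.075]]
top 402 205 [173  20  51] [[ 0.616 -0.254]]
top 402 215 [ 0  6 46] [[ 0.585 -0.254]]
top 352 209 [ 13 160 203] [[ 0.603 -0.102]]
top 399 270 [ 24 223 220] [[ 0.418 -0.243]]
top 252 215 [ 25  89 172] [[0.584 0.203]]
top 300 200 [  6  66 104] [[0.631 0.057]]
scene 328 245 [ 17   7 240] [[ 0.456 -0.077]]
scene 237 240 [92 60 72] [[ 0.563 -0.268]]
scene 237 251 [90 22 57] [[ 0.589 -0.247]]
scene 285 287 [ 12 171 225] [[ 0.609 -0.093]]
scene 283 207 [ 23 244 241] [[ 0.418 -0.236]]
```

View pics/crop1.png

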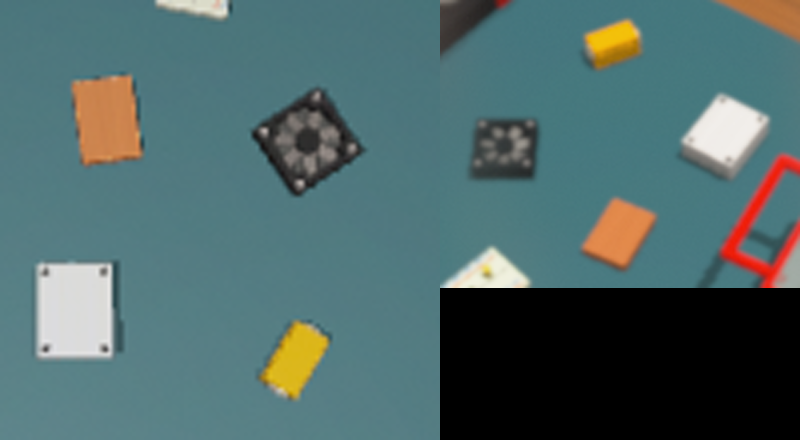

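The crop shows the sink upright with four holes at (75,310), the fan rotated about 35°, copper at (107,120), and the resistor lying diagonally at (295,360). Next: measure rectangles.

```bash
cat > meas.py <<'E'
from h import *
K=4
def mrect(n,I,roi,f,z):
    u0,v0,u1,v1=roi; c=cv2.resize(I[v0:v1,u0:u1],None,fx=K,fy=K,interpolation=cv2.INTER_CUBIC)
    m=f(cv2.cvtColor(c,cv2.COLOR_BGR2HSV).astype(int)).astype(np.uint8)
    m=cv2.morphologyEx(cv2.morphologyEx(m,cv2.MORPH_CLOSE,np.ones((9,9))),cv2.MORPH_OPEN,np.ones((5,5)))
    cs=max(cv2.findContours(m,cv2.RETR_EXTERNAL,cv2.CHAIN_APPROX_NONE)[0],key=cv2.contourArea)[:,0]
    uv=(cs+.5)/K-.5+[u0,v0]
    (x,y),(w,h),a=cv2.minAreaRect((cast(n,uv,z)*1000).astype(np.float32))
    if w<h: w,h,a=h,w,a+90
    return np.round([x,y,w,h,(a+90)%180-90],1)
sink=lambda h:(h[...,1]<30)&(h[...,2]>170)
fan=lambda h:(h[...,1]<65)&(h[...,2]<190)
cop=lambda h:(h[...,0]<20)&(h[...,1]>110)
gold=lambda h:((h[...,0]>15)&(h[...,0]<32)&(h[...,1]>110))|((h[...,1]<50)&(h[...,2]>130))
yel=lambda h:(h[...,0]>18)&(h[...,0]<35)&(h[...,1]>60)
E
python3 - <<'E'
from meas import *
T=cv2.imread('pics/top0.png'); S=cv2.imread('pics/scene0.png')
for nm,f,z,rt,rs in(('sink',sink,.026,(328,240,360,275),(305,222,352,270)),('fan',fan,.02,(383,198,422,232),(218,232,258,270)),
 ('cop',cop,.012,(340,195,365,225),(265,270,303,305)),('res',gold,.026,(385,256,412,284),(265,194,300,222)),('dock',yel,.016,(245,205,289,246),(355,290,425,355))):
    print(nm,'top',mrect('top',T,rt,f,z),'scene',mrect('scene',S,rs,f,z))
o=np.zeros((600,800,3),np.uint8)
o[:400,:400]=cv2.resize(T[170:270,220:320],(400,400),interpolation=cv2.INTER_CUBIC)
o[:600,400:]=cv2.resize(S[240:390,325:425],(400,600),interpolation=cv2.INTER_CUBIC)
cv2.imwrite('pics/crop2.png',o)
E
```

```text
sink top [ 4.557e+02 -7.580e+01  7.070e+01  5.550e+01  1.000e-01] scene [455.2 -75.   73.6  60.4   0.8]
fan top [ 585.8 -251.8   63.1   61.   -56.2] scene [ 590.5 -248.3   72.    61.4   33.3]
cop top [ 603.2 -100.1   64.4   45.8    6.9] scene [605.4 -97.7  67.8  48.    7.8]
res top [ 419.  -241.1   59.5   33.2  -30.1] scene [ 424.1 -234.1   61.4   51.7  -31.7]
dock top [552.6 154.1  99.7  99.7 -83.8] scene [592.2 159.5 102.7  26.3 -84.8]
```

View pics/crop2.png

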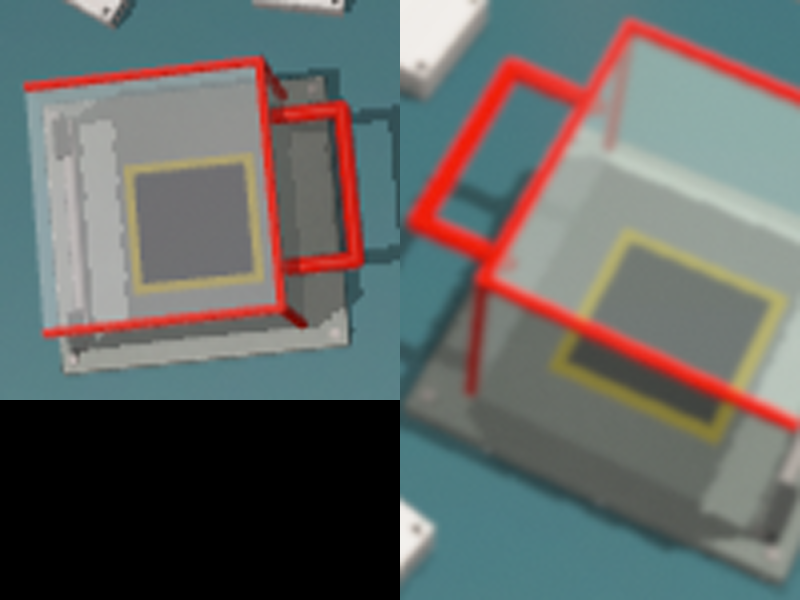

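The crop shows the guard shut, the handle at top px ≈(308,216) and scene px ≈(342,275), and the dock border yawed about +6°. Parts agree in size with the specification. Next: triangulate the handle and write a move planner that prints numbers.

```bash
cat >> h.py <<'E'
from scipy.spatial.transform import Rotation as Ro
def tri(ut,us):
    (e1,d1),(e2,d2)=ray('top',ut),ray('scene',us); d1=d1[0]/np.linalg.norm(d1);d2=d2[0]/np.linalg.norm(d2)
    t=np.linalg.lstsq(np.c_[d1,-d2],e2-e1,rcond=None)[0]; a,b=e1+d1*t[0],e2+d2*t[1]
    return (a+b)/2,np.linalg.norm(a-b)
def tgt(psi):
    c,s=np.cos(np.radians(psi)),np.sin(np.radians(psi)); return np.array([[0,c,s],[0,s,-c],[-1,0,0]])
def plan(*wps):
    "wps: (x,y,z,psi) TCP targets; prints each as shift/turn from the present pose"
    s=state(); R=np.array(s['eef_rot']); p=np.array(s['ee_pos']); p0=p
    print('t',round(s['time'],2),'at',p.round(4),'psi',round(np.degrees(np.arctan2(R[1,1],R[0,1])),2),'grip',round(s['grip_width'],3),'F',np.round(s['contact_force'],1))
    for w in wps:
        q=np.array(w[:3]); rv=np.degrees(Ro.from_matrix(R.T@tgt(w[3])).as_rotvec())
        print(np.round(rv,1),np.round(R.T@(q-p),4),'dist',round(np.linalg.norm(q-p0),3)); p0=q
E
python3 - <<'E'
from h import *
T=cv2.imread('pics/top0.png'); S=cv2.imread('pics/scene0.png')
print(tri((220+352/4-.4,170+186/4-.4),(325+67/4-.4,240+140/4-.4)))
print(tri((220+346/4-.4,170+108/4-.4),(325+20/4-.4,240+217/4-.4)))
print(tri((220+357/4-.4,170+260/4-.4),(325+115/4-.4,240+65/4-.4)))
plan((.45,.25,.25,95.7),(.566,.025,.22,95.7),(.566,.025,.108,95.7))
E
```

```text
(array([0.56389193, 0.02752598, 0.11326697]), np.float64(0.002800905910252377))
(array([0.61960955, 0.03320906, 0.11585862]), np.float64(0.0046901582146890095))
(array([0.51005055, 0.02339296, 0.11575111]), np.float64(0.0034757097610286823))
t 0.1 at [0.1532 0.6055 0.2525] psi 75.8 grip 0.995 F [-0.9  0.1  0.3]
[-19.9  -0.    0.1] [ 0.0029 -0.2718  0.3749] dist 0.463
[-19.9  -0.    0.1] [ 0.0333 -0.4615  0.5425] dist 0.255
[-19.9  -0.    0.1] [ 0.1453 -0.4613  0.5425] dist 0.112
```

send_rows --rows "-10 0 0 0 -0.05 0.06 0; -19.7 0 0 0 -0.09 0.125 0.05; -19.7 0 0 0.003 -0.135 0.185 0.05; -19.7 0 0 0.003 -0.18 0.25 0.05; -19.7 0 0 0.003 -0.225 0.31 0.05; -19.7 0 0 0.003 -0.27 0.37 0.05; -19.7 0 0 0.01 -0.315 0.41 0.05; -19.7 0 0 0.02 -0.36 0.45 0.05; -19.7 0 0 0.033 -0.41 0.495 0.05; -19.7 0 0 0.033 -0.459 0.54 0.05; -19.7 0 0 0.033 -0.459 0.54 0.05; -19.7 0 0 0.033 -0.459 0.54 0.05"

```text
time: 1.6
ee_pos: [0.5651, 0.0233, 0.2194]
eef_rot: [[-0.001, -0.091, 0.996], [-0.003, 0.996, 0.091], [-1.0, -0.003, -0.002]]
contact_force: [-1.0, -0.0, -0.3]
grip_width: 0.475
```

```bash
python3 - <<'E'
from h import *
plan((.5645,.028,.117,95.5)); T=optics.read_camera('top')[:,:,::-1]; S=optics.read_camera('scene')[:,:,::-1]
cv2.imwrite('pics/t1.png',T); cv2.imwrite('pics/s1.png',S)
o=np.zeros((400,800,3),np.uint8)
o[:,:400]=cv2.resize(T[150:280,230:360],(400,400),interpolation=cv2.INTER_CUBIC)
o[:,400:]=cv2.resize(S[180:330,290:440],(400,400),interpolation=cv2.INTER_CUBIC)
cv2.imwrite('pics/c3.png',o)
E
```

```text
t 1.6 at [0.5651 0.0233 0.2194] psi 95.2 grip 0.475 F [-1.  -0.  -0.3]
[-0.3 -0.1  0.2] [ 0.1024  0.0051 -0.    ] dist 0.102
```

View pics/c3.png

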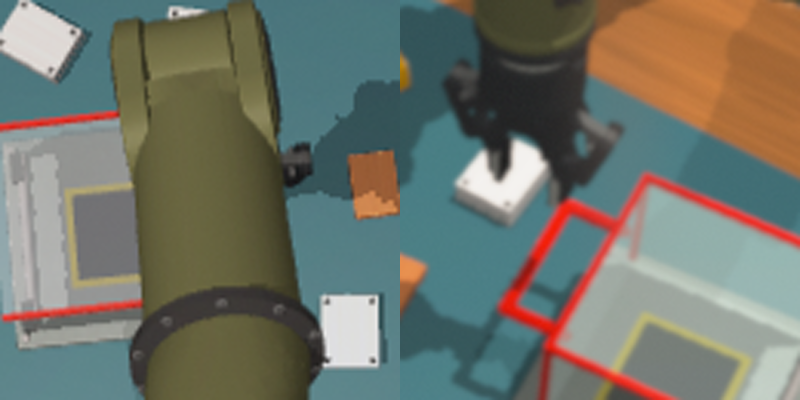

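The picture shows the gripper standing just above the handle's middle, with the jaws across the bar. I'm descending.

send_rows --rows "0 0 0 0.03 0.005 0 0.05; 0 0 0 0.06 0.005 0 0.05; 0 0 0 0.08 0.005 0 0.05; 0 0 0 0.095 0.005 0 0.05; 0 0 0 0.102 0.005 0 0.05; 0 0 0 0.102 0.005 0 0.05" --squeeze 40

```text
time: 2.45
ee_pos: [0.5643, 0.0287, 0.1172]
eef_rot: [[-0.002, -0.09, 0.996], [-0.003, 0.996, 0.09], [-1.0, -0.003, -0.002]]
contact_force: [-0.2, 0.0, -0.5]
grip_width: 0.471
```

send_rows --rows "0 0 0 0 0 0 0.8; 0 0 0 0 0 0 0.8; 0 0 0 0 0 0 1; 0 0 0 0 0 0 1; 0 0 0 0 0 0 1" --squeeze 40

```text
time: 3.08
ee_pos: [0.5649, 0.0275, 0.1177]
eef_rot: [[-0.0, -0.089, 0.996], [-0.004, 0.996, 0.089], [-1.0, -0.004, -0.001]]
contact_force: [-0.0, -6.0, 2.2]
grip_width: 0.124
```

```bash
python3 - <<'E'
from h import *
plan((.5645,.028,.117,95.5)); s=state(); print(np.round(s['wrist_torque'],2))
S=optics.read_camera('scene')[:,:,::-1]; cv2.imwrite('pics/s2.png',cv2.resize(S[200:340,290:430],(560,560),interpolation=cv2.INTER_CUBIC))
E
```

```text
t 3.08 at [0.5649 0.0275 0.1177] psi 95.13 grip 0.124 F [-0.  -6.   2.2]
[-0.4 -0.   0.3] [ 0.0007  0.0005 -0.0003] dist 0.001
[-1.09 -0.23  0.17]
```

View pics/s2.png

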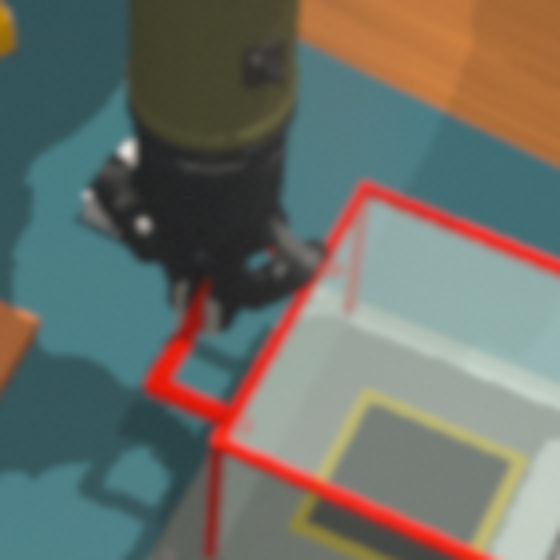

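```bash
python3 - <<'E'
import numpy as np
R=.2365
for f in np.r_[23.5:113.6:4.5]:
    a,b=np.radians(23.5),np.radians(f); print(f,np.round([-R*(np.sin(b)-np.sin(a)),-R*(np.cos(b)-np.cos(a))],4))
E
```

```text
23.5 [-0. -0.]
28.0 [-0.0167  0.0081]
32.5 [-0.0328  0.0174]
37.0 [-0.048  0.028]
41.5 [-0.0624  0.0398]
46.0 [-0.0758  0.0526]
50.5 [-0.0882  0.0665]
55.0 [-0.0994  0.0812]
59.5 [-0.1095  0.0969]
64.0 [-0.1183  0.1132]
68.5 [-0.1257  0.1302]
73.0 [-0.1319  0.1477]
77.5 [-0.1366  0.1657]
82.0 [-0.1399  0.184 ]
86.5 [-0.1418  0.2024]
91.0 [-0.1422  0.221 ]
95.5 [-0.1411  0.2396]
100.0 [-0.1386  0.258 ]
104.5 [-0.1347  0.2761]
109.0 [-0.1293  0.2939]
113.5 [-0.1226  0.3112]
```

send_rows --rows "0 0 0 -0.008 0.004 0 1; 0 0 0 -0.0167 0.008 0 1; 0 0 0 -0.0328 0.0174 0 1; 0 0 0 -0.048 0.028 0 1; 0 0 0 -0.0624 0.04 0 1; 0 0 0 -0.0758 0.0526 0 1; 0 0 0 -0.0882 0.0665 0 1; 0 0 0 -0.0994 0.0812 0 1; 0 0 0 -0.1095 0.097 0 1"

```text
time: 4.25
ee_pos: [0.5553, 0.1187, 0.2293]
eef_rot: [[-0.001, -0.085, 0.996], [-0.013, 0.996, 0.085], [-1.0, -0.013, -0.002]]
contact_force: [-8.1, -19.5, 21.6]
grip_width: 0.124
```

send_rows --rows "0 0 0 -0.002 0.0005 0 1; 0 0 0 -0.0102 0.0143 0 1; 0 0 0 -0.0177 0.029 0 1; 0 0 0 -0.0241 0.0441 0 1; 0 0 0 -0.0295 0.0597 0 1; 0 0 0 -0.0338 0.0756 0 1; 0 0 0 -0.0369 0.0918 0 1; 0 0 0 -0.0369 0.0918 0 1"

```text
time: 5.25
ee_pos: [0.5458, 0.214, 0.2661]
eef_rot: [[-0.003, -0.088, 0.996], [-0.011, 0.996, 0.088], [-1.0, -0.01, -0.004]]
contact_force: [-5.5, 0.4, 5.9]
grip_width: 0.115
```

send_rows --rows "0 0 0 -0.002 0.0126 0 1; 0 0 0 -0.003 0.029 0 1; 0 0 0 -0.0025 0.0456 0 1; 0 0 0 -0.001 0.062 0 1; 0 0 0 0.0015 0.078 0 1; 0 0 0 0.005 0.094 0 1; 0 0 0 0.0095 0.109 0 1; 0 0 0 0.0135 0.12 0 1; 0 0 0 0.016 0.1254 0 1; 0 0 0 0.016 0.1254 0 1"

```text
time: 6.5
ee_pos: [0.5337, 0.3362, 0.2505]
eef_rot: [[-0.004, -0.087, 0.996], [-0.016, 0.996, 0.087], [-1.0, -0.015, -0.006]]
contact_force: [-10.0, -14.5, 16.4]
grip_width: 0.118
```

send_rows --rows "0 0 0 0.002 0.006 0 1; 0 0 0 0.003 0.009 0 1; 0 0 0 0.003 0.009 0 1"

```text
time: 6.88
ee_pos: [0.5336, 0.3367, 0.2504]
eef_rot: [[-0.004, -0.08, 0.997], [-0.029, 0.996, 0.08], [-1.0, -0.028, -0.006]]
contact_force: [-11.5, -29.3, 28.1]
grip_width: 0.12
```

At the stop: the force rises and nothing moves. Releasing and lifting.

send_rows --rows "0 0 0 0 -0.001 0 0; 0 0 0 0 -0.001 0 -0.2; 0 0 0 0 -0.001 0 -0.2; 0 0 0 -0.03 -0.001 0 -0.2; 0 0 0 -0.07 -0.001 0 -0.2; 0 0 0 -0.07 -0.03 0 -0.6; 0 0 0 -0.07 -0.09 0 -1; 0 0 0 -0.07 -0.15 0 -1; 0 0 0 -0.07 -0.21 0 -1; 0 0 0 -0.07 -0.27 0 -1; 0 0 0 -0.07 -0.33 0 -1; 0 0 0 -0.07 -0.39 0 -1; 0 0 0 -0.07 -0.45 0 -1; 0 0 0 -0.07 -0.5 0 -1; 0 0 0 -0.07 -0.5 0 -1"

```text
time: 8.75
ee_pos: [0.5742, -0.1643, 0.3338]
eef_rot: [[-0.004, -0.074, 0.997], [-0.031, 0.997, 0.073], [-1.0, -0.03, -0.007]]
contact_force: [-0.7, 1.2, 0.2]
grip_width: 1.0
```

```bash
python3 - <<'E'
from meas import *
plan((.586,-.253,.12,33.5),(.586,-.253,.024,33.5))
T=np.ascontiguousarray(optics.read_camera('top')[:,:,::-1]); S=np.ascontiguousarray(optics.read_camera('scene')[:,:,::-1])
cv2.imwrite('pics/t3.png',T); cv2.imwrite('pics/s3.png',S)
for n,I,roi in(('top',T,(240,195,300,255)),('scene',S,(340,285,440,365))): print(mrect(n,I,roi,yel,.016))
o=np.zeros((480,800,3),np.uint8)
o[:,:400]=cv2.resize(T[160:280,220:320],(400,480),interpolation=cv2.INTER_CUBIC)
o[:,400:]=cv2.resize(S[240:390,325:450],(400,480),interpolation=cv2.INTER_CUBIC)
cv2.imwrite('pics/c4.png',o)
E
```

```text
t 8.75 at [ 0.5742 -0.1643  0.3338] psi 94.22 grip 1.0 F [-0.7  1.2  0.2]
[60.7  0.6  1.8] [ 0.2164 -0.0828  0.0067] dist 0.232
[60.7  0.6  1.8] [ 0.3123 -0.0799  0.0073] dist 0.096
[552.5 154.3 104.1 103.6   6.3]
[552.9 155.4 106.  104.8   6. ]
```

View pics/c4.png

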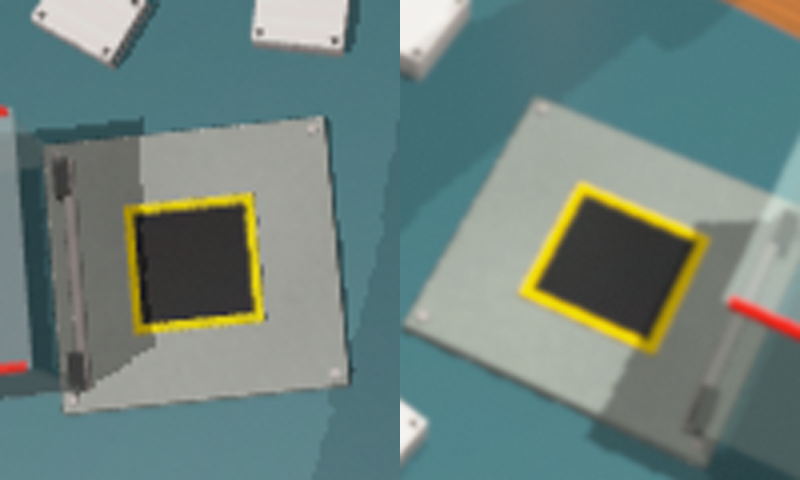

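The picture shows the guard standing open at the left edge (top view), with the dock clear; both views put its centre at (0.5527,0.155), yaw 6°. Next: the fan.

send_rows --rows "10 0.1 0.3 0.04 -0.014 0.001 -1; 20 0.2 0.6 0.08 -0.028 0.002 -1; 30 0.3 0.9 0.12 -0.042 0.003 -1; 40 0.4 1.2 0.16 -0.055 0.004 -1; 50 0.5 1.5 0.2 -0.07 0.006 -1; 60.7 0.6 1.8 0.215 -0.083 0.0067 -1; 60.7 0.6 1.8 0.25 -0.082 0.0069 -1; 60.7 0.6 1.8 0.25 -0.082 0.0069 -1"

```text
time: 9.85
ee_pos: [0.5865, -0.2437, 0.0837]
eef_rot: [[-0.004, 0.828, 0.56], [0.007, 0.56, -0.828], [-1.0, 0.0, -0.008]]
contact_force: [-1.1, 1.3, 0.6]
grip_width: 1.001
```

```bash
python3 - <<'E'
from h import *
plan((.586,-.253,.024,33.6))
E
```

```text
t 9.85 at [ 0.5865 -0.2437  0.0837] psi 34.08 grip 1.001 F [-1.1  1.3  0.6]
[ 0.5 -0.5 -0. ] [ 0.0596 -0.0057  0.0079] dist 0.06
```

send_rows --rows "0.5 -0.5 0 0.0 -0.0057 0.0079 -1; 0.5 -0.5 0 0.015 -0.0057 0.0079 -1; 0.5 -0.5 0 0.035 -0.0057 0.0079 -1; 0.5 -0.5 0 0.05 -0.0057 0.0079 -1; 0.5 -0.5 0 0.0595 -0.0057 0.0079 -1; 0.5 -0.5 0 0.0595 -0.0057 0.0079 -1; 0.5 -0.5 0 0.0595 -0.0057 0.0079 0; 0.5 -0.5 0 0.0595 -0.0057 0.0079 0.2; 0.5 -0.5 0 0.0595 -0.0057 0.0079 0.2; 0.5 -0.5 0 0.0595 -0.0057 0.0079 0.2" --squeeze 40

```text
time: 11.1
ee_pos: [0.5865, -0.2533, 0.0251]
eef_rot: [[0.002, 0.833, 0.553], [-0.001, 0.553, -0.833], [-1.0, 0.001, 0.002]]
contact_force: [-1.0, 0.0, 7.0]
grip_width: 0.69
```

```bash
python3 - <<'E'
from h import *
plan((.586,-.253,.12,33.6))
S=optics.read_camera('scene')[:,:,::-1]; cv2.imwrite('pics/s4.png',cv2.resize(S[200:290,190:290],(600,540),interpolation=cv2.INTER_CUBIC))
E
```

```text
t 11.1 at [ 0.5865 -0.2533  0.0251] psi 33.58 grip 0.69 F [-1.  0.  7.]
[-0.   0.1 -0.1] [-0.0949 -0.0001 -0.0003] dist 0.095
```

View pics/s4.png

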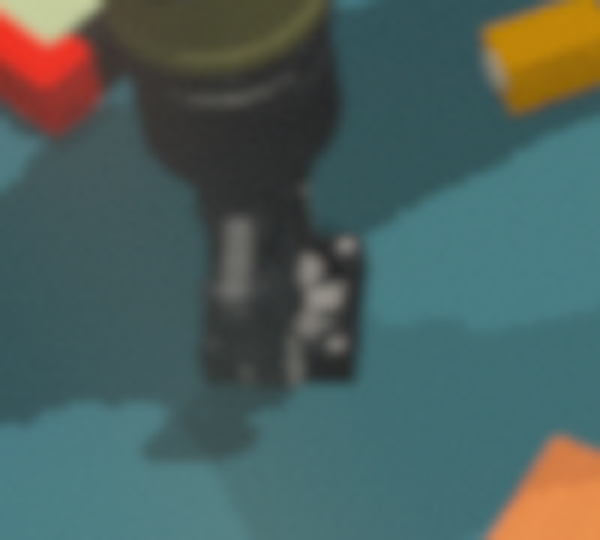

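The fan is gripped: width 0.69 ≈ 59 mm, and light tip contact with the bench gives tips ≈25 mm ahead of the TCP. Lifting and carrying.

send_rows --rows "0 0 0 -0.015 0 0 0.3; 0 0 0 -0.04 0 0 0.3; 0 0 0 -0.07 0 0 0.3; 0 0 0 -0.095 0 0 0.3; 0 0 0 -0.11 0 0 0.3; 0 0 0 -0.11 0 0 0.3"

```text
time: 11.9
ee_pos: [0.5867, -0.2534, 0.1363]
eef_rot: [[0.004, 0.833, 0.553], [-0.001, 0.553, -0.833], [-1.0, 0.003, 0.003]]
contact_force: [0.8, -0.4, -1.7]
grip_width: 0.688
```

```bash
python3 - <<'E'
from h import *
plan((.5527,.155,.14,6.0),(.5527,.155,.042,6.0))
E
```

```text
t 11.9 at [ 0.5867 -0.2534  0.1363] psi 33.58 grip 0.688 F [ 0.8 -0.4 -1.7]
[27.6  0.2 -0.2] [-0.0044  0.1975 -0.359 ] dist 0.41
[27.6  0.2 -0.2] [ 0.0936  0.1973 -0.3594] dist 0.098
```

send_rows --rows "2 0 0 0 0.01 -0.018 0.3; 5 0 0 0 0.028 -0.05 0.3; 8 0 0 0 0.048 -0.086 0.3; 12 0 0 0 0.07 -0.126 0.3; 16 0 0 0 0.092 -0.168 0.3; 20 0 0 -0.002 0.115 -0.21 0.3; 23 0.1 -0.1 -0.003 0.138 -0.25 0.3; 25 0.2 -0.2 -0.004 0.158 -0.287 0.3; 27 0.2 -0.2 -0.004 0.175 -0.318 0.3; 27.6 0.2 -0.2 -0.004 0.188 -0.341 0.3; 27.6 0.2 -0.2 -0.004 0.195 -0.354 0.3; 27.6 0.2 -0.2 -0.004 0.1975 -0.359 0.3; 27.6 0.2 -0.2 0.02 0.1975 -0.359 0.3; 27.6 0.2 -0.2 0.05 0.1975 -0.359 0.3; 27.6 0.2 -0.2 0.07 0.1975 -0.359 0.3; 27.6 0.2 -0.2 0.07 0.1975 -0.359 0.3"

```text
time: 13.9
ee_pos: [0.5522, 0.1531, 0.0643]
eef_rot: [[-0.003, 0.995, 0.102], [-0.001, 0.102, -0.995], [-1.0, -0.003, 0.001]]
contact_force: [0.4, 0.4, 0.6]
grip_width: 0.694
```

```bash
python3 - <<'E'
from h import *
plan((.5527,.155,.042,6.0))
E
```

```text
t 13.9 at [0.5522 0.1531 0.0643] psi 5.88 grip 0.694 F [0.4 0.4 0.6]
[-0.1  0.   0.2] [ 0.0223  0.0008 -0.0018] dist 0.022
```

send_rows --rows "0 0 0.2 0.003 0.0008 -0.0018 0.3; 0 0 0.2 0.01 0.0008 -0.0018 0.3; 0 0 0.2 0.016 0.0008 -0.0018 0.3; 0 0 0.2 0.02 0.0008 -0.0018 0.3; 0 0 0.2 0.0225 0.0008 -0.0018 0.3; 0 0 0.2 0.0225 0.0008 -0.0018 0.3"

```text
time: 14.65
ee_pos: [0.5527, 0.1549, 0.0416]
eef_rot: [[-0.0, 0.995, 0.102], [-0.001, 0.102, -0.995], [-1.0, -0.0, 0.001]]
contact_force: [-0.7, 0.1, -0.9]
grip_width: 0.688
```

send_rows --rows "0 0 0 0.001 0 0 0.3; 0 0 0 0.001 0 0 -0.3; 0 0 0 0.001 0 0 -1; 0 0 0 0.001 0 0 -1; 0 0 0 0.001 0 0 -1; 0 0 0 -0.02 0 0 -1; 0 0 0 -0.05 0 0 -1; 0 0 0 -0.09 0 0 -1; 0 0 0 -0.14 0 0 -1; 0 0 0 -0.14 0.02 0.04 -1; 0 0 0 -0.14 0.01 0.09 -1; 0 0 0 -0.14 0 0.15 -1; 0 0 0 -0.14 -0.02 0.2 -1; 0 0 0 -0.14 -0.05 0.23 -1; 0 0 0 -0.14 -0.08 0.25 -1; 0 0 0 -0.14 -0.08 0.25 -1"

```text
time: 16.65
ee_pos: [0.4965, -0.1043, 0.1821]
eef_rot: [[-0.001, 0.995, 0.098], [-0.001, 0.098, -0.995], [-1.0, -0.001, 0.001]]
contact_force: [1.2, 0.4, -0.1]
grip_width: 1.0
```

```bash
python3 - <<'E'
from meas import *
plan((.4557,-.0755,.12,90.2),(.4557,-.0755,.03,90.2))
T=np.ascontiguousarray(optics.read_camera('top')[:,:,::-1]); S=np.ascontiguousarray(optics.read_camera('scene')[:,:,::-1])
cv2.imwrite('pics/t5.png',T); cv2.imwrite('pics/s5.png',S)
o=np.zeros((600,800,3),np.uint8)
o[:400,:400]=cv2.resize(T[190:260,240:310],(400,400),interpolation=cv2.INTER_CUBIC)
o[:400,400:]=cv2.resize(S[275:375,340:440],(400,400),interpolation=cv2.INTER_CUBIC)
cv2.imwrite('pics/c5.png',o)
for n,I,roi in(('top',T,(240,195,300,255)),('scene',S,(340,285,440,365))): print('dock',mrect(n,I,roi,yel,.016))
E
```

```text
t 16.65 at [ 0.4965 -0.1043  0.1821] psi 5.6 grip 1.0 F [ 1.2  0.4 -0.1]
[-84.6  -0.    0.1] [ 0.0621 -0.0378 -0.0327] dist 0.08
[-84.6  -0.    0.1] [ 0.1521 -0.0377 -0.0328] dist 0.09
dock [552.5 154.3 104.1 103.6   6.3]
dock [552.9 155.4 106.  104.8   6. ]
```

View pics/c5.png

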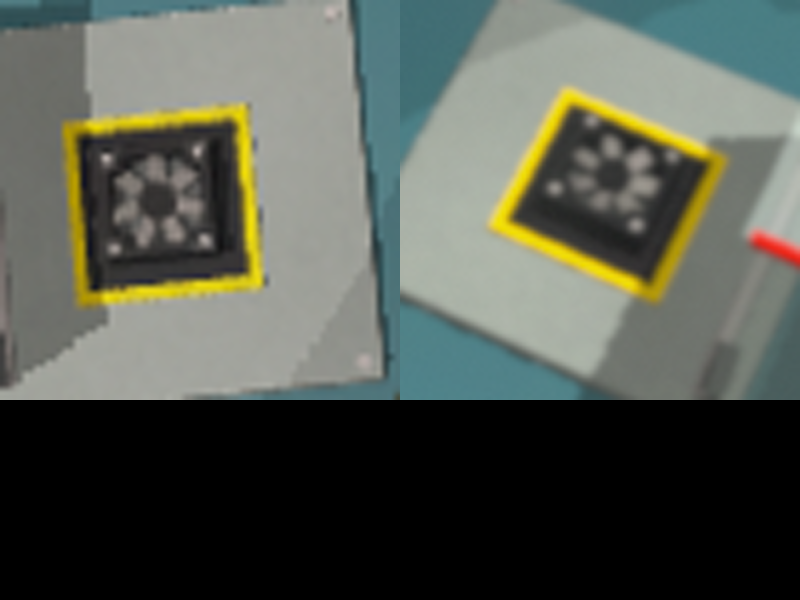

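The picture shows the fan flat on the dock with screws at crop (107,160), (199,150), (206,240), (114,248), square with the border. Checking centring numerically.

```bash
python3 - <<'E'
from h import *
print(cast('top',(240+156.5/5.714-.4,190+199.5/5.714-.4),.036),cast('scene',(340+213.5/4-.4,275+173/4-.4),.036),tri((240+156.5/5.714-.4,190+199.5/5.714-.4),(340+213.5/4-.4,275+173/4-.4)))
E
```

```text
[[0.55207188 0.15402699]] [[0.55221627 0.15583348]] (array([0.55192087, 0.15489901, 0.03475964]), np.float64(0.0015277690428339642))
```

Fan centred within 1 mm (0.5521,0.1549). Next: the sink.

send_rows --rows "-10.6 0 0 0.005 -0.005 -0.004 -1; -21.2 0 0 0.015 -0.01 -0.008 -1; -31.8 0 0 0.025 -0.014 -0.012 -1; -42.4 0 0 0.035 -0.019 -0.016 -1; -53 0 0 0.045 -0.024 -0.02 -1; -63.6 0 0 0.055 -0.028 -0.025 -1; -74 0 0 0.062 -0.033 -0.029 -1; -84.6 0 0 0.062 -0.0378 -0.0327 -1; -84.6 0 0 0.07 -0.0378 -0.0327 -1; -84.6 0 0 0.08 -0.0378 -0.0327 -1; -84.6 0 0 0.08 -0.0378 -0.0327 -1"

```text
time: 18.12
ee_pos: [0.4579, -0.0728, 0.1009]
eef_rot: [[-0.001, -0.006, 1.0], [-0.0, 1.0, 0.006], [-1.0, -0.0, -0.001]]
contact_force: [-0.9, 0.7, -0.3]
grip_width: 0.996
```

```bash
python3 - <<'E'
from h import *
plan((.4557,-.0755,.03,90.2)); print(np.round(state()['qpos'],0))
E
```

```text
t 18.12 at [ 0.4579 -0.0728  0.1009] psi 90.34 grip 0.996 F [-0.9  0.7 -0.3]
[ 0.1 -0.1  0. ] [ 0.0709 -0.0026 -0.0021] dist 0.071
[  8.  27.  -2. 121.   2.  33.  94.]
```

send_rows --rows "0 0 0 0.01 -0.0026 -0.0021 -1; 0 0 0 0.03 -0.0026 -0.0021 -1; 0 0 0 0.05 -0.0026 -0.0021 -1; 0 0 0 0.063 -0.0026 -0.0021 -1; 0 0 0 0.071 -0.0026 -0.0021 -1; 0 0 0 0.071 -0.0026 -0.0021 -1; 0 0 0 0.071 -0.0026 -0.0021 0; 0 0 0 0.071 -0.0026 -0.0021 0.3; 0 0 0 0.071 -0.0026 -0.0021 0.4; 0 0 0 0.071 -0.0026 -0.0021 0.4" --squeeze 50

```text
time: 19.38
ee_pos: [0.4561, -0.0755, 0.0307]
eef_rot: [[0.0, -0.006, 1.0], [-0.0, 1.0, 0.006], [-1.0, -0.0, 0.0]]
contact_force: [-1.1, -0.2, 5.3]
grip_width: 0.638
```

send_rows --rows "0 0 0 -0.015 0 0 0.4; 0 0 0 -0.04 0 0 0.4; 0 0 0 -0.07 0 0 0.4; 0 0 0 -0.1 0 0 0.4; 0 0 0 -0.13 0 0 0.4; 0 0 0 -0.13 0 0 0.4; 0 0 0 -0.13 0 0 0.4"

```text
time: 20.25
ee_pos: [0.4556, -0.0754, 0.1602]
eef_rot: [[-0.0, -0.006, 1.0], [-0.0, 1.0, 0.006], [-1.0, -0.0, -0.0]]
contact_force: [-0.2, 0.4, -2.3]
grip_width: 0.64
```

```bash
python3 - <<'E'
from h import *
plan((.5524,.155,.16,6.0),(.5524,.155,.067,6.0))
E
```

```text
t 20.25 at [ 0.4556 -0.0754  0.1602] psi 90.35 grip 0.64 F [-0.2  0.4 -2.3]
[84.3 -0.   0. ] [1.000e-04 2.298e-01 9.820e-02] dist 0.25
[84.3 -0.   0. ] [0.0931 0.2298 0.0982] dist 0.093
```

send_rows --rows "4 0 0 0 0.008 0.003 0.4; 12 0 0 0 0.025 0.01 0.4; 21 0 0 0 0.05 0.02 0.4; 30 0 0 0 0.075 0.032 0.4; 39 0 0 0 0.1 0.043 0.4; 48 0 0 0 0.125 0.054 0.4; 57 0 0 0 0.15 0.064 0.4; 66 0 0 0 0.175 0.075 0.4; 74 0 0 0 0.198 0.085 0.4; 80 0 0 0 0.215 0.092 0.4; 83 0 0 0 0.225 0.096 0.4; 84.3 0 0 0 0.2298 0.0982 0.4; 84.3 0 0 0.02 0.2298 0.0982 0.4; 84.3 0 0 0.045 0.2298 0.0982 0.4; 84.3 0 0 0.065 0.2298 0.0982 0.4; 84.3 0 0 0.075 0.2298 0.0982 0.4; 84.3 0 0 0.075 0.2298 0.0982 0.4"

```text
time: 22.38
ee_pos: [0.5519, 0.1545, 0.0842]
eef_rot: [[-0.002, 0.994, 0.105], [-0.001, 0.105, -0.994], [-1.0, -0.002, 0.001]]
contact_force: [-0.2, -0.6, -1.7]
grip_width: 0.639
```

```bash
python3 - <<'E'
from h import *
plan((.5524,.155,.067,6.0))
E
```

```text
t 22.38 at [0.5519 0.1545 0.0842] psi 6.03 grip 0.639 F [-0.2 -0.6 -1.7]
[0.  0.1 0.1] [ 0.0172  0.0006 -0.0005] dist 0.017
```

send_rows --rows "0 0.1 0.1 0.004 0.0006 -0.0005 0.4; 0 0.1 0.1 0.01 0.0006 -0.0005 0.4; 0 0.1 0.1 0.014 0.0006 -0.0005 0.4; 0 0.1 0.1 0.0172 0.0006 -0.0005 0.4; 0 0.1 0.1 0.018 0.0006 -0.0005 0.4; 0 0.1 0.1 0.018 0.0006 -0.0005 0.4"

```text
time: 23.12
ee_pos: [0.5524, 0.1551, 0.0668]
eef_rot: [[-0.0, 0.994, 0.105], [0.001, 0.105, -0.994], [-1.0, -0.0, -0.001]]
contact_force: [-2.3, 0.1, 5.1]
grip_width: 0.639
```

send_rows --rows "0 0 0 0 0 0 -0.2; 0 0 0 0 0 0 -1; 0 0 0 0 0 0 -1; 0 0 0 0 0 0 -1; 0 0 0 -0.015 0 0 -1; 0 0 0 -0.04 0 0 -1; 0 0 0 -0.08 0 0 -1; 0 0 0 -0.1 0 0.01 -1; -10 0 0 -0.1 0.005 0.05 -1; -20 0 0 -0.1 0.01 0.1 -1; -30 0 0 -0.1 0.015 0.15 -1; -40 0 0 -0.09 0.02 0.2 -1; -50 0 0 -0.08 0.024 0.24 -1; -60 0 0 -0.07 0.024 0.259 -1; -70 0 0 -0.06 0.024 0.259 -1; -80 0 0 -0.05 0.024 0.259 -1; -91.3 0 0 -0.04 0.024 0.259 -1; -91.3 0 0 -0.03 0.024 0.259 -1; -91.3 0 0 -0.03 0.024 0.259 -1"

```text
time: 25.5
ee_pos: [0.603, -0.1002, 0.0962]
eef_rot: [[-0.002, -0.124, 0.992], [0.001, 0.992, 0.124], [-1.0, 0.001, -0.001]]
contact_force: [-0.8, -0.3, -0.3]
grip_width: 0.999
```

```bash
cat > look.py <<'E'
from meas import *
import sys
T=np.ascontiguousarray(optics.read_camera('top')[:,:,::-1]); S=np.ascontiguousarray(optics.read_camera('scene')[:,:,::-1])
k=sys.argv[1]; cv2.imwrite(f'pics/t{k}.png',T); cv2.imwrite(f'pics/s{k}.png',S)
o=np.zeros((400,800,3),np.uint8)
o[:,:400]=cv2.resize(T[190:260,240:310],(400,400),interpolation=cv2.INTER_CUBIC)
o[:,400:]=cv2.resize(S[265:365,345:445],(400,400),interpolation=cv2.INTER_CUBIC)
cv2.imwrite(f'pics/c{k}.png',o)
E
python3 look.py 6; python3 - <<'E'
from meas import *
plan((.603,-.1,.05,97.3),(.603,-.1,.026,97.3))
T=cv2.imread('pics/t6.png');S=cv2.imread('pics/s6.png')
print(mrect('top',T,(245,200,300,250),lambda h:(h[...,1]<25)&(h[...,2]>190),.062),mrect('scene',S,(360,280,425,350),lambda h:(h[...,1]<25)&(h[...,2]>190),.062))
E
```

```text
t 25.6 at [ 0.6036 -0.1     0.0969] psi 97.18 grip 1.001 F [-0.4  0.3  1. ]
[-0.1 -0.  -0. ] [ 0.0469  0.0001 -0.0006] dist 0.047
[-0.1 -0.  -0. ] [ 0.0709  0.0001 -0.0006] dist 0.024
[551.7 154.   69.1  55.2 -83.4] [550.2 155.5  73.7  61.  -83. ]
```

View pics/c6.png

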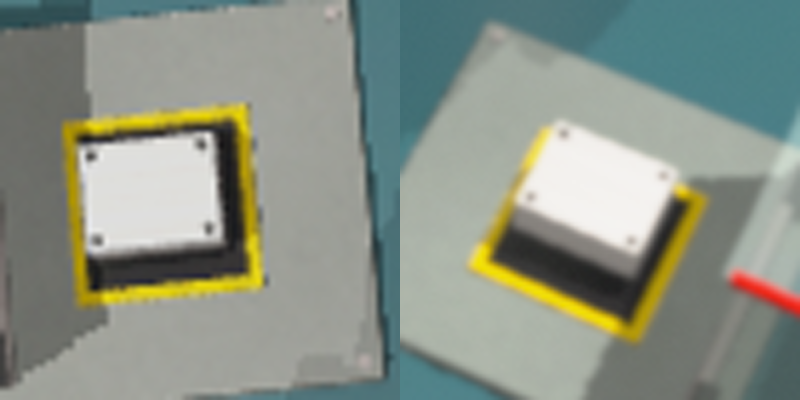

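The sink lies flat and square on the fan (crop hole centre ≈(150,192)); rect centre (0.5517,0.154), within 1 mm. Next: the copper plate. I narrow the jaws first, then lower with force watching.

send_rows --rows "0 0 0 0.02 0 -0.0006 -0.3; 0 0 0 0.045 0 -0.0006 -0.3; 0 0 0 0.06 0 -0.0006 -0.3; 0 0 0 0.067 0 -0.0006 -0.3; 0 0 0 0.07 0 -0.0006 -0.3; 0 0 0 0.071 0 -0.0006 -0.3; 0 0 0 0.071 0 -0.0006 -0.3"

```text
time: 26.48
ee_pos: [0.6033, -0.1001, 0.0264]
eef_rot: [[0.001, -0.125, 0.992], [0.001, 0.992, 0.125], [-1.0, 0.001, 0.001]]
contact_force: [-0.3, 0.3, 0.6]
grip_width: 0.648
```

send_rows --rows "0 0 0 0.001 0 0 -0.3; 0 0 0 0.003 0 0 -0.3; 0 0 0 0.003 0 0 -0.3"

```text
time: 26.85
ee_pos: [0.6032, -0.1001, 0.0232]
eef_rot: [[0.0, -0.125, 0.992], [0.001, 0.992, 0.125], [-1.0, 0.001, 0.001]]
contact_force: [0.3, 0.8, 0.6]
grip_width: 0.65
```

send_rows --rows "0 0 0 0.001 0 0 -0.3; 0 0 0 0.002 0 0 -0.3; 0 0 0 0.003 0 0 -0.3; 0 0 0 0.003 0 0 -0.3"

```text
time: 27.35
ee_pos: [0.6031, -0.1001, 0.0201]
eef_rot: [[0.0, -0.125, 0.992], [0.001, 0.992, 0.125], [-1.0, 0.001, 0.0]]
contact_force: [1.4, -0.2, 0.1]
grip_width: 0.649
```

send_rows --rows "0 0 0 0 0 0 0; 0 0 0 0 0 0 0.3; 0 0 0 0 0 0 0.5; 0 0 0 0 0 0 0.5; 0 0 0 0 0 0 0.5" --squeeze 60

```text
time: 27.98
ee_pos: [0.6032, -0.1001, 0.0205]
eef_rot: [[0.001, -0.125, 0.992], [0.001, 0.992, 0.125], [-1.0, 0.001, 0.001]]
contact_force: [-2.6, -0.6, 5.4]
grip_width: 0.522
```

send_rows --rows "0 0 0 -0.005 0 0 0.5; 0 0 0 -0.02 0 0 0.5; 0 0 0 -0.045 0 0 0.5; 0 0 0 -0.075 0 0 0.5; 0 0 0 -0.105 0 0 0.5; 0 0 0 -0.13 0 0 0.5; 0 0 0 -0.15 0 0 0.5; 0 0 0 -0.15 0 0 0.5"

```text
time: 28.98
ee_pos: [0.604, -0.1004, 0.1726]
eef_rot: [[0.004, -0.125, 0.992], [0.0, 0.992, 0.125], [-1.0, -0.0, 0.004]]
contact_force: [0.3, -0.3, -3.0]
grip_width: 0.521
```

```bash
python3 - <<'E'
from h import *
plan((.5524,.155,.17,6.0),(.5524,.155,.083,6.0))
ct=(240+149.75/5.714-.4,190+192/5.714-.4);cs=(345+197.25/4-.4,265+186.5/4-.4)
print(cast('top',ct,.062),cast('scene',cs,.062),tri(ct,cs))
E
```

```text
t 28.98 at [ 0.604  -0.1004  0.1726] psi 97.16 grip 0.521 F [ 0.3 -0.3 -3. ]
[91.2  0.2 -0.2] [ 0.0024  0.2598 -0.0193] dist 0.261
[91.2  0.2 -0.2] [ 0.0894  0.2598 -0.0197] dist 0.087
[[0.55186123 0.15363882]] [[0.55123892 0.15510311]] (array([0.55153113, 0.1543741 , 0.06181487]), np.float64(0.0015824753420315418))
```

send_rows --rows "4 0 0 0 0.008 0 0.5; 12 0 0 0 0.025 -0.002 0.5; 21 0 0 0 0.05 -0.004 0.5; 30 0 0 0 0.075 -0.006 0.5; 40 0 0 0 0.105 -0.008 0.5; 50 0.1 -0.1 0 0.135 -0.01 0.5; 60 0.1 -0.1 0 0.165 -0.012 0.5; 70 0.1 -0.1 0 0.195 -0.015 0.5; 79 0.2 -0.2 0 0.222 -0.017 0.5; 86 0.2 -0.2 0.002 0.242 -0.018 0.5; 90 0.2 -0.2 0.002 0.254 -0.019 0.5; 91.2 0.2 -0.2 0.002 0.2598 -0.0195 0.5; 91.2 0.2 -0.2 0.02 0.2598 -0.0195 0.5; 91.2 0.2 -0.2 0.045 0.2598 -0.0195 0.5; 91.2 0.2 -0.2 0.065 0.2598 -0.0195 0.5; 91.2 0.2 -0.2 0.07 0.2598 -0.0195 0.5; 91.2 0.2 -0.2 0.07 0.2598 -0.0195 0.5"

```text
time: 31.1
ee_pos: [0.5526, 0.1546, 0.1024]
eef_rot: [[-0.001, 0.995, 0.104], [-0.001, 0.104, -0.995], [-1.0, -0.001, 0.001]]
contact_force: [-0.4, 0.4, -3.3]
grip_width: 0.518
```

```bash
python3 - <<'E'
from h import *
plan((.5521,.1548,.0825,6.0))
E
```

```text
t 31.1 at [0.5526 0.1546 0.1024] psi 5.96 grip 0.518 F [-0.4  0.4 -3.3]
[-0.  0.  0.] [ 0.0199 -0.0004 -0.0003] dist 0.02
```

send_rows --rows "0 0 0 0.004 -0.0004 -0.0003 0.5; 0 0 0 0.01 -0.0004 -0.0003 0.5; 0 0 0 0.015 -0.0004 -0.0003 0.5; 0 0 0 0.018 -0.0004 -0.0003 0.5; 0 0 0 0.02 -0.0004 -0.0003 0.5; 0 0 0 0.0205 -0.0004 -0.0003 0.5; 0 0 0 0.0205 -0.0004 -0.0003 0.5"

```text
time: 31.98
ee_pos: [0.5521, 0.1548, 0.0825]
eef_rot: [[-0.0, 0.995, 0.104], [-0.0, 0.104, -0.995], [-1.0, -0.0, 0.0]]
contact_force: [-3.0, -0.6, 4.4]
grip_width: 0.519
```

send_rows --rows "0 0 0 0 0 0 0.1; 0 0 0 0 0 0 -0.5; 0 0 0 0 0 0 -1; 0 0 0 0 0 0 -1; 0 0 0 -0.015 0 0 -1; 0 0 0 -0.04 0 0 -1; 0 0 0 -0.08 0 0 -1; -5 0 0 -0.1 -0.01 0.01 -1; -15 0 0 -0.1 -0.025 0.05 -1; -25 0 0 -0.1 -0.04 0.1 -1; -35 0 0 -0.1 -0.06 0.15 -1; -45 0 0 -0.1 -0.07 0.19 -1; -53 0 0 -0.1 -0.0707 0.194 -1; -53 0 0 -0.1 -0.0707 0.194 -1"

```text
time: 33.72
ee_pos: [0.5021, -0.0464, 0.1836]
eef_rot: [[0.001, 0.518, 0.855], [-0.001, 0.855, -0.518], [-1.0, 0.0, 0.001]]
contact_force: [-0.3, -0.0, 0.0]
grip_width: 0.999
```

```bash
python3 look.py 7; python3 - <<'E'
from meas import *
T=cv2.imread('pics/t7.png');S=cv2.imread('pics/s7.png')
print('cop',mrect('top',T,(245,200,300,250),cop,.074),mrect('scene',S,(355,270,425,345),cop,.074))
o=cv2.imread('pics/c7.png'); o2=np.zeros((600,800,3),np.uint8); o2[:320,:640]=cv2.resize(o,(640,320))
o2[320:,:280]=cv2.resize(T[252:287,382:417],(280,280),interpolation=cv2.INTER_CUBIC)
o2[320:,280:600]=cv2.resize(S[190:225,262:302],(320,280),interpolation=cv2.INTER_CUBIC)
cv2.imwrite('pics/c7b.png',o2)
g=lambda h:(h[...,0]>15)&(h[...,0]<32)&(h[...,1]>150)
gt=lambda h:(h[...,0]>15)&(h[...,0]<32)&(h[...,1]>150)&(h[...,2]>225)
print('gold',mrect('top',T,(385,256,412,284),g,.026),mrect('scene',S,(265,194,300,222),gt,.026))
plan((.419,-.242,.12,59))
E
```

```text
cop [550.9 151.   63.7  45.  -83.8] [553.5 152.9  64.2  49.  -83.7]Traceback (most recent call last):
  File "<stdin>", line 10, in <module>
  File "meas.py", line 7, in mrect
    cs=max(cv2.findContours(m,cv2.RETR_EXTERNAL,cv2.CHAIN_APPROX_NONE)[0],key=cv2.contourArea)[:,0]
       ~~~^^^^^^^^^^^^^^^^^^^^^^^^^^^^^^^^^^^^^^^^^^^^^^^^^^^^^^^^^^^^^^^^^^^^^^^^^^^^^^^^^^^^
ValueError: max() iterable argument is empty
```

View pics/c7b.png

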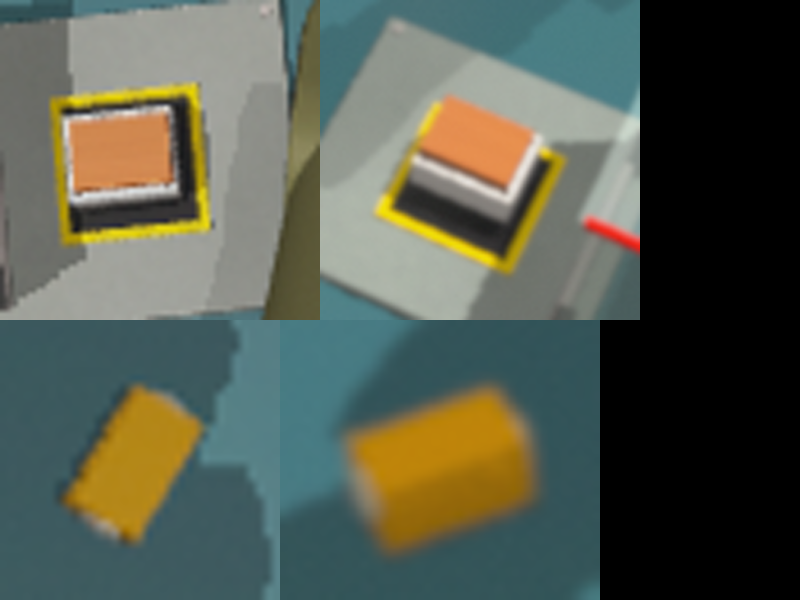

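The picture shows the copper on the sink, square, but about 2–3 mm towards -y. I'll regrip and shift it. The resistor's top-face centre is at top px ≈(398.6,269.6).

```bash
python3 - <<'E'
from h import *
print(cast('top',(398.56,269.56),.026), cast('top',np.array([[130,385],[205,430],[135,545],[65,500]])/8+[382-.44,212-.44],.026))
plan((.5521,.1548,.184,6),(.5521,.1548,.083,6))
E
```

```text
[[ 0.41925902 -0.24131145]] [[ 0.44879994 -0.23933782]
 [ 0.43211164 -0.26709184]
 [ 0.38910172 -0.24067291]
 [ 0.40567286 -0.21481524]]
t 33.83 at [ 0.5022 -0.045   0.1832] psi 58.79 grip 1.001 F [-0.  -0.3 -0.8]
[52.8  0.  -0. ] [-0.0008  0.1968 -0.0608] dist 0.206
[52.8  0.  -0. ] [ 0.1002  0.1967 -0.0609] dist 0.101
```

send_rows --rows "8 0 0 -0.001 0.03 -0.01 -1; 18 0 0 -0.001 0.07 -0.02 -1; 28 0 0 -0.001 0.11 -0.03 -1; 38 0 0 -0.001 0.15 -0.045 -1; 48 0 0 -0.001 0.18 -0.055 -1; 52.8 0 0 -0.001 0.1967 -0.0608 -1; 52.8 0 0 0.02 0.1967 -0.0608 -1; 52.8 0 0 0.05 0.1967 -0.0608 -1; 52.8 0 0 0.075 0.1967 -0.0608 -1; 52.8 0 0 0.09 0.1967 -0.0608 -1; 52.8 0 0 0.0985 0.1967 -0.0608 -1; 52.8 0 0 0.0985 0.1967 -0.0608 -1; 52.8 0 0 0.0985 0.1967 -0.0608 -0.2; 52.8 0 0 0.0985 0.1967 -0.0608 0.3; 52.8 0 0 0.0985 0.1967 -0.0608 0.5; 52.8 0 0 0.0985 0.1967 -0.0608 0.5; 52.8 0 0 0.0985 0.1967 -0.0608 0.5"

```text
time: 35.95
ee_pos: [0.5525, 0.1548, 0.0857]
eef_rot: [[0.002, 0.995, 0.104], [0.0, 0.104, -0.995], [-1.0, 0.002, -0.0]]
contact_force: [-2.1, 0.4, 5.2]
grip_width: 0.516
```

```bash
python3 - <<'E'
from h import *
plan((.5520,.1573,.087,6),(.5520,.1573,.083,6))
E
```

```text
t 35.95 at [0.5525 0.1548 0.0857] psi 5.98 grip 0.516 F [-2.1  0.4  5.2]
[-0.  -0.  -0.1] [-0.0013 -0.0003 -0.0025] dist 0.003
[-0.  -0.  -0.1] [ 0.0027 -0.0003 -0.0025] dist 0.004
```

send_rows --rows "0 0 0 -0.003 0 0 0.5; 0 0 0 -0.004 -0.0003 -0.001 0.5; 0 0 0 -0.004 -0.0003 -0.0025 0.5; 0 0 0 -0.004 -0.0003 -0.0025 0.5; 0 0 0 -0.002 -0.0003 -0.0025 0.5; 0 0 0 0.0003 -0.0003 -0.0025 0.5; 0 0 0 0.0003 -0.0003 -0.0025 0.5"

```text
time: 36.83
ee_pos: [0.552, 0.1573, 0.0857]
eef_rot: [[0.002, 0.995, 0.104], [0.001, 0.104, -0.995], [-1.0, 0.002, -0.001]]
contact_force: [-1.7, -0.7, 3.7]
grip_width: 0.518
```

send_rows --rows "0 0 0 0 0 0 0.1; 0 0 0 0 0 0 -0.5; 0 0 0 0 0 0 -1; 0 0 0 0 0 0 -1; 0 0 0 -0.015 0 0 -1; 0 0 0 -0.04 0 0 -1; 0 0 0 -0.08 0 0 -1; -5 0 0 -0.1 -0.01 0.01 -1; -15 0 0 -0.1 -0.025 0.05 -1; -25 0 0 -0.1 -0.04 0.1 -1; -35 0 0 -0.1 -0.06 0.15 -1; -45 0 0 -0.1 -0.07 0.19 -1; -53 0 0 -0.1 -0.0707 0.194 -1; -53 0 0 -0.1 -0.0707 0.194 -1"

```text
time: 38.58
ee_pos: [0.5018, -0.0441, 0.1865]
eef_rot: [[0.003, 0.518, 0.855], [0.001, 0.855, -0.518], [-1.0, 0.002, 0.002]]
contact_force: [0.0, 0.2, -0.3]
grip_width: 0.999
```

```bash
python3 look.py 8; python3 - <<'E'
from meas import *
T=cv2.imread('pics/t8.png');S=cv2.imread('pics/s8.png')
print('cop',mrect('top',T,(245,200,300,250),cop,.074),mrect('scene',S,(355,270,425,345),cop,.074))
plan((.4195,-.2415,.12,59.2),(.4195,-.2415,.026,59.2))
E
```

```text
cop [550.6 154.6  65.4  45.2 -83.9] [553.4 155.3  65.3  49.  -84.3]
t 38.67 at [ 0.5019 -0.0427  0.1861] psi 58.82 grip 1.001 F [1.  0.8 0.3]
[-0.4  0.1 -0.1] [ 0.0657 -0.2129  0.0323] dist 0.225
[-0.4  0.1 -0.1] [ 0.1597 -0.2131  0.0322] dist 0.094
```

Copper is now centred (top 154.6 vs sink 154.0; scene 155.3 vs 155.1). Next: the resistor.

send_rows --rows "0 0 0 0.005 -0.03 0.005 -1; 0 0 0 0.02 -0.08 0.012 -1; 0 0 0 0.04 -0.13 0.02 -1; 0 0 0 0.055 -0.18 0.027 -1; -0.4 0 0 0.065 -0.205 0.031 -1; -0.4 0 0 0.075 -0.213 0.0322 -1; -0.4 0 0 0.1 -0.213 0.0322 -1; -0.4 0 0 0.125 -0.213 0.0322 -1; -0.4 0 0 0.145 -0.213 0.0322 -1; -0.4 0 0 0.158 -0.213 0.0322 -1; -0.4 0 0 0.16 -0.213 0.0322 -1; -0.4 0 0 0.16 -0.213 0.0322 -0.3; -0.4 0 0 0.16 -0.213 0.0322 0.2; -0.4 0 0 0.16 -0.213 0.0322 0.6; -0.4 0 0 0.16 -0.213 0.0322 0.8; -0.4 0 0 0.16 -0.213 0.0322 0.8; -0.4 0 0 0.16 -0.213 0.0322 0.8" --squeeze 50

```text
time: 40.8
ee_pos: [0.4199, -0.2417, 0.0264]
eef_rot: [[0.004, 0.512, 0.859], [0.0, 0.859, -0.512], [-1.0, 0.002, 0.003]]
contact_force: [-1.3, 0.9, 5.9]
grip_width: 0.342
```

send_rows --rows "0 0 0 -0.005 0 0 0.8; 0 0 0 -0.02 0 0 0.8; 0 0 0 -0.045 0 0 0.8; 0 0 0 -0.075 0 0 0.8; 0 0 0 -0.105 0 0 0.8; 0 0 0 -0.135 0 0 0.8; 0 0 0 -0.155 0 0 0.8; 0 0 0 -0.155 0 0 0.8"

```text
time: 41.8
ee_pos: [0.4198, -0.2421, 0.1827]
eef_rot: [[0.006, 0.512, 0.859], [-0.001, 0.859, -0.512], [-1.0, 0.003, 0.006]]
contact_force: [-1.0, -0.3, -1.7]
grip_width: 0.342
```

```bash
python3 - <<'E'
from h import *
plan((.552,.1552,.18,6),(.552,.1552,.101,6))
E
```

```text
t 41.8 at [ 0.4198 -0.2421  0.1827] psi 59.2 grip 0.342 F [-1.  -0.3 -1.7]
[53.2  0.2 -0.3] [ 0.0033  0.4089 -0.0899] dist 0.419
[53.2  0.2 -0.3] [ 0.0822  0.4087 -0.0904] dist 0.079
```

send_rows --rows "2 0 0 0 0.012 -0.003 0.8; 6 0 0 0 0.04 -0.009 0.8; 11 0 0 0 0.08 -0.018 0.8; 16 0 0 0 0.122 -0.027 0.8; 22 0 -0.1 0 0.165 -0.036 0.8; 28 0.1 -0.1 0 0.21 -0.046 0.8; 34 0.1 -0.2 0 0.255 -0.056 0.8; 40 0.1 -0.2 0 0.3 -0.066 0.8; 45 0.2 -0.3 0 0.34 -0.075 0.8; 49 0.2 -0.3 0 0.37 -0.081 0.8; 52 0.2 -0.3 0.002 0.392 -0.086 0.8; 53.2 0.2 -0.3 0.003 0.404 -0.089 0.8; 53.2 0.2 -0.3 0.003 0.4088 -0.09 0.8; 53.2 0.2 -0.3 0.02 0.4088 -0.09 0.8; 53.2 0.2 -0.3 0.045 0.4088 -0.09 0.8; 53.2 0.2 -0.3 0.06 0.4088 -0.09 0.8; 53.2 0.2 -0.3 0.063 0.4088 -0.09 0.8; 53.2 0.2 -0.3 0.063 0.4088 -0.09 0.8"

```text
time: 44.05
ee_pos: [0.5525, 0.1548, 0.1206]
eef_rot: [[0.001, 0.995, 0.104], [-0.001, 0.104, -0.995], [-1.0, 0.001, 0.001]]
contact_force: [-0.1, -0.3, -1.4]
grip_width: 0.339
```

```bash
python3 - <<'E'
from meas import *
S=optics.read_camera('scene')[:,:,::-1]; cv2.imwrite('pics/s9.png',cv2.resize(S[240:360,335:445],(550,600),interpolation=cv2.INTER_CUBIC))
plan((.552,.1552,.1005,6))
E
```

```text
t 44.1 at [0.5527 0.1549 0.1209] psi 5.98 grip 0.344 F [-0.1  0.5 -1.8]
[-0.   0.  -0.1] [ 0.0204 -0.0007 -0.0004] dist 0.02
```

View pics/s9.png

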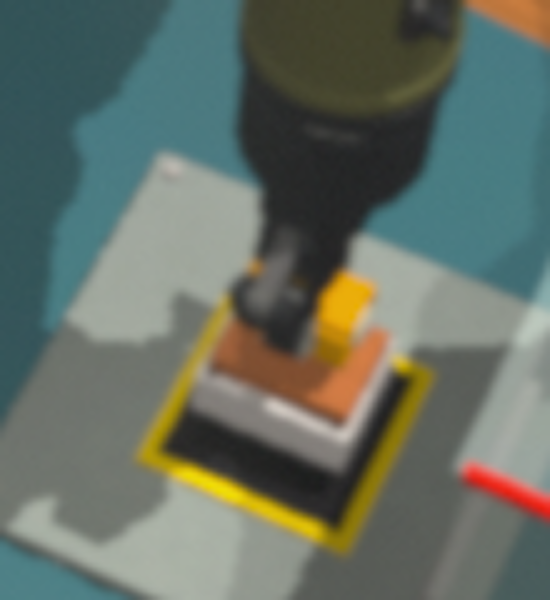

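The resistor hangs just above the copper, level and aligned with the plate. Lowering and releasing.

send_rows --rows "0 0 -0.1 0.004 -0.0007 -0.0004 0.8; 0 0 -0.1 0.01 -0.0007 -0.0004 0.8; 0 0 -0.1 0.015 -0.0007 -0.0004 0.8; 0 0 -0.1 0.018 -0.0007 -0.0004 0.8; 0 0 -0.1 0.0202 -0.0007 -0.0004 0.8; 0 0 -0.1 0.021 -0.0007 -0.0004 0.8; 0 0 -0.1 0.021 -0.0007 -0.0004 0.8"

```text
time: 44.98
ee_pos: [0.552, 0.1552, 0.1004]
eef_rot: [[-0.0, 0.995, 0.104], [-0.0, 0.104, -0.995], [-1.0, -0.0, 0.0]]
contact_force: [-3.0, -0.1, 5.4]
grip_width: 0.342
```

send_rows --rows "0 0 0 0 0 0 0.5; 0 0 0 0 0 0 0; 0 0 0 0 0 0 -0.3; 0 0 0 0 0 0 -0.5; 0 0 0 -0.015 0 0 -0.5; 0 0 0 -0.04 0 0 -0.5; 0 0 0 -0.08 0 0 -0.5; 0 0 0 -0.12 0 0.01 -0.5; 0 0 0 -0.14 -0.01 0.04 -0.5; 0 0 0 -0.15 -0.03 0.09 -0.5; 0 0 0 -0.15 -0.04 0.14 -0.5; 0 0 0 -0.15 -0.05 0.18 -0.5; 0 0 0 -0.15 -0.05 0.2 -0.5; 0 0 0 -0.15 -0.05 0.2 -0.5"

```text
time: 46.72
ee_pos: [0.5231, -0.0506, 0.2516]
eef_rot: [[0.001, 0.995, 0.101], [-0.001, 0.101, -0.995], [-1.0, 0.001, 0.001]]
contact_force: [1.1, 0.4, 0.3]
grip_width: 0.749
```

```bash
python3 look.py 10; python3 - <<'E'
from meas import *
T=cv2.imread('pics/t10.png');S=cv2.imread('pics/s10.png')
g=lambda h:(h[...,0]>20)&(h[...,0]<32)&(h[...,1]>150)
for nm,f,z in(('cop',lambda h:((h[...,0]<32)&(h[...,1]>110)),.074),('res',gold,.1)):
    print(nm,mrect('top',T,(252,207,283,240),f,z))
red=lambda I:cv2.inRange(cv2.cvtColor(I,cv2.COLOR_BGR2HSV),(0,200,150),(5,255,255))
for n,I in(('top',T),('scene',S)):
    c=sorted(cv2.findContours(red(I),cv2.RETR_EXTERNAL,cv2.CHAIN_APPROX_NONE)[0],key=cv2.contourArea)[-3:]
    print(n,[cv2.boundingRect(x) for x in c])
o2=np.zeros((400,800,3),np.uint8); o2[:]=cv2.imread('pics/c10.png')
o=np.zeros((600,800,3),np.uint8); o[:320,:640]=cv2.resize(o2,(640,320)); o[320:,:420]=cv2.resize(T[160:260,160:310],(420,280)); o[320:,420:]=cv2.resize(S[230:390,330:547],(380,280))
cv2.imwrite('pics/c10b.png',o); plan()
E
```

```text
cop [548.8 148.1  92.   91.    1.5]
res [547.  144.5  95.7  89.3   1.1]
top [(448, 222, 27, 11), (184, 198, 6, 44), (445, 263, 26, 12)]
scene [(178, 196, 24, 17), (214, 168, 18, 13), (482, 277, 26, 52)]
t 46.83 at [ 0.5232 -0.0479  0.251 ] psi 6.01 grip 0.749 F [1.1 0.8 0. ]
```

View pics/c10b.png

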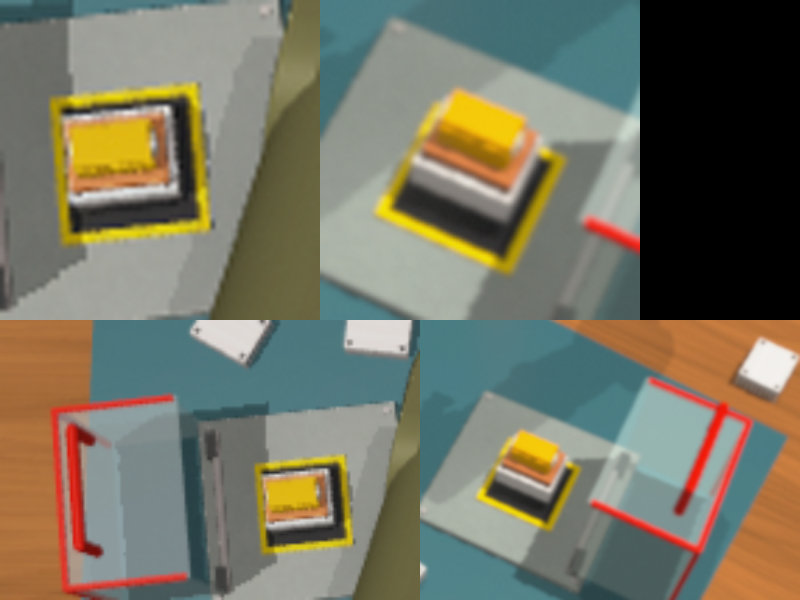

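The picture shows all four parts stacked and square, and the guard open with its handle bar on top at the left. Quick numeric check of the resistor and the handle position.

```bash
python3 - <<'E'
from meas import *
T=cv2.imread('pics/t10.png');S=cv2.imread('pics/s10.png')
hs=cv2.cvtColor(T,cv2.COLOR_BGR2HSV); print(hs[222,258:276:2].tolist())
g=lambda h:(h[...,0]>=20)&(h[...,0]<32)&(h[...,1]>170)
print('res',mrect('top',T,(251,212,280,233),g,.1),mrect('scene',S,(378,290,412,320),g,.1))
# handle bar ends: crops -> px ; top scale 2.8, scene scale 1.75
t=[160+75/2.8,160+(488-320)/2.8]; s=[330+(702-420)/1.751,230+(458-320)/1.75]
print('handle',tri(np.array(t)-.3,np.array(s)-.3))
plan((.5345,.336,.33,96),(.5345,.336,.2505,96))
E
```

```text
[[24, 230, 224], [24, 236, 224], [24, 236, 224], [24, 236, 224], [24, 236, 224], [24, 233, 224], [24, 235, 224], [23, 197, 221], [12, 72, 127]]
res [549.9 158.9  65.8  60.9 -88.4] [558.6 157.1  50.6  39.8 -84.1]
handle (array([0.53570108, 0.338119  , 0.22039909]), np.float64(0.004480734536081154))
t 46.83 at [ 0.5232 -0.0479  0.251 ] psi 6.01 grip 0.749 F [1.1 0.8 0. ]
[-90.   0.  -0.] [-0.0789  0.0515 -0.3806] dist 0.392
[-90.   0.  -0.] [ 0.0006  0.0514 -0.3806] dist 0.08
```

send_rows --rows "-10 0 0 -0.03 0.005 -0.02 -0.2; -20 0 0 -0.06 0.012 -0.06 0; -30 0 0 -0.085 0.018 -0.11 0; -40 0 0 -0.09 0.025 -0.16 0; -50 0 0 -0.09 0.03 -0.21 0; -60 0 0 -0.09 0.037 -0.26 0; -70 0 0 -0.09 0.044 -0.31 0; -80 0 0 -0.09 0.05 -0.355 0; -90 0 0 -0.085 0.0515 -0.3806 0; -90 0 0 -0.08 0.0515 -0.3806 0; -90 0 0 -0.08 0.0515 -0.3806 0"

```text
time: 48.2
ee_pos: [0.534, 0.3358, 0.3307]
eef_rot: [[-0.0, -0.103, 0.995], [-0.001, 0.995, 0.103], [-1.0, -0.001, -0.001]]
contact_force: [0.5, -0.3, -0.1]
grip_width: 0.496
```

```bash
python3 - <<'E'
from meas import *
plan((.535,.336,.243,96))
S=cv2.imread('pics/s10.png'); T=cv2.imread('pics/t10.png')
g=lambda h:(h[...,0]>=20)&(h[...,0]<32)&(h[...,1]>170)
print('res',mrect('top',T,(254,213,280,231),g,.1))
S=optics.read_camera('scene')[:,:,::-1]; cv2.imwrite('pics/s11.png',cv2.resize(S[190:350,400:560],(600,600),interpolation=cv2.INTER_CUBIC))
E
```

```text
t 48.2 at [0.534  0.3358 0.3307] psi 95.91 grip 0.496 F [ 0.5 -0.3 -0.1]
[-0.1 -0.   0.1] [0.0877 0.0002 0.001 ] dist 0.088
res [549.4 152.8  51.7  32.9 -83.2]
```

View pics/s11.png

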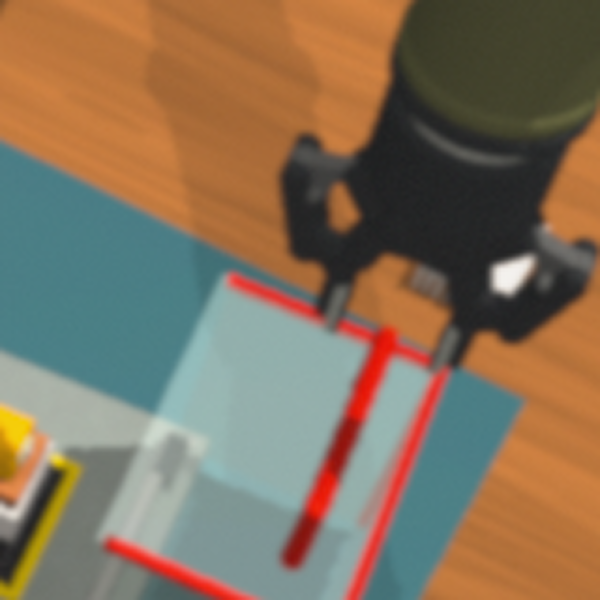

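The picture shows the jaws above the bar, straddling its line, with the guard still open. The resistor is within about 1 mm of centre after allowing for its visible side. Descending and pinching.

send_rows --rows "0 0 0 0.02 0.0005 0 0; 0 0 0 0.045 0.0005 0 0; 0 0 0 0.065 0.0005 0 0; 0 0 0 0.08 0.0005 0 0; 0 0 0 0.0877 0.0005 0 0; 0 0 0 0.0877 0.0005 0 0; 0 0 0 0.0877 0.0005 0 0.5; 0 0 0 0.0877 0.0005 0 1; 0 0 0 0.0877 0.0005 0 1; 0 0 0 0.0877 0.0005 0 1; 0 0 0 0.0877 0.0005 0 1" --squeeze 40

```text
time: 49.62
ee_pos: [0.5347, 0.3359, 0.2443]
eef_rot: [[0.002, -0.102, 0.995], [0.0, 0.995, 0.102], [-1.0, -0.0, 0.002]]
contact_force: [-0.1, -0.2, 5.9]
grip_width: 0.122
```

```bash
python3 - <<'E'
from h import *
plan(); R=.236
for f in np.r_[112.8:20:-4.5]:
    a,b=np.radians(112.8),np.radians(f); print(f,np.round([-R*(np.sin(b)-np.sin(a)),-R*(np.cos(b)-np.cos(a))],4))
E
```

```text
t 49.62 at [0.5347 0.3359 0.2443] psi 95.86 grip 0.122 F [-0.1 -0.2  5.9]
112.8 [-0. -0.]
108.3 [-0.0065 -0.0174]
103.8 [-0.0116 -0.0352]
99.3 [-0.0153 -0.0533]
94.8 [-0.0176 -0.0717]
90.3 [-0.0184 -0.0902]
85.8 [-0.0178 -0.1087]
81.3 [-0.0157 -0.1272]
76.8 [-0.0122 -0.1453]
72.3 [-0.0073 -0.1632]
67.8 [-0.0009 -0.1806]
63.3 [ 0.0067 -0.1975]
58.8 [ 0.0157 -0.2137]
54.3 [ 0.0259 -0.2292]
49.8 [ 0.0373 -0.2438]
45.3 [ 0.0498 -0.2575]
40.8 [ 0.0634 -0.2701]
36.3 [ 0.0778 -0.2817]
31.799999999999997 [ 0.0932 -0.292 ]
27.299999999999997 [ 0.1093 -0.3012]
22.799999999999997 [ 0.1261 -0.309 ]
```

send_rows --rows "0 0 0 -0.003 -0.008 0 1; 0 0 0 -0.0065 -0.0174 0 1; 0 0 0 -0.0116 -0.0352 0 1; 0 0 0 -0.0153 -0.0533 0 1; 0 0 0 -0.0176 -0.0717 0 1; 0 0 0 -0.0184 -0.0902 0 1; 0 0 0 -0.0178 -0.1087 0 1; 0 0 0 -0.0178 -0.1087 0 1"

```text
time: 50.62
ee_pos: [0.5466, 0.2238, 0.2633]
eef_rot: [[0.003, -0.098, 0.995], [-0.002, 0.995, 0.098], [-1.0, -0.003, 0.003]]
contact_force: [-0.6, -1.4, 10.0]
grip_width: 0.121
```

send_rows --rows "0 0 0 0.002 -0.0158 0 1; 0 0 0 0.0056 -0.034 0 1; 0 0 0 0.0107 -0.0518 0 1; 0 0 0 0.0171 -0.0692 0 1; 0 0 0 0.0248 -0.086 0 1; 0 0 0 0.034 -0.1022 0 1; 0 0 0 0.0442 -0.1176 0 1; 0 0 0 0.0442 -0.1176 0 1"

```text
time: 51.62
ee_pos: [0.5589, 0.1041, 0.2177]
eef_rot: [[0.003, -0.096, 0.995], [-0.004, 0.995, 0.096], [-1.0, -0.004, 0.002]]
contact_force: [7.5, 0.4, -3.5]
grip_width: 0.12
```

send_rows --rows "0 0 0 0.005 -0.006 0 1; 0 0 0 0.0114 -0.0134 0 1; 0 0 0 0.0241 -0.0269 0 1; 0 0 0 0.0378 -0.0394 0 1; 0 0 0 0.0525 -0.0507 0 1; 0 0 0 0.068 -0.061 0 1; 0 0 0 0.0842 -0.07 0 1; 0 0 0 0.0954 -0.075 0 1; 0 0 0 0.102 -0.0777 0 1; 0 0 0 0.102 -0.0777 0 1"

```text
time: 52.88
ee_pos: [0.567, 0.0261, 0.1154]
eef_rot: [[0.003, -0.096, 0.995], [-0.003, 0.995, 0.096], [-1.0, -0.004, 0.003]]
contact_force: [4.7, 3.2, -0.3]
grip_width: 0.124
```

send_rows --rows "0 0 0 0.002 -0.0005 0 1; 0 0 0 0.004 -0.001 0 1; 0 0 0 0.006 -0.0015 0 1; 0 0 0 0.006 -0.0015 0 1"

```text
time: 53.38
ee_pos: [0.5676, 0.0261, 0.114]
eef_rot: [[0.008, -0.098, 0.995], [-0.001, 0.995, 0.098], [-1.0, -0.002, 0.007]]
contact_force: [-11.2, 6.5, 47.8]
grip_width: 0.124
```

Stop reached (downward force rises at z 0.114). Easing off, releasing and lifting, then looking.

send_rows --rows "0 0 0 -0.004 0.001 0 1; 0 0 0 -0.003 0.001 0 0.6; 0 0 0 -0.003 0.001 0 0.2; 0 0 0 -0.003 0.001 0 0.2; 0 0 0 -0.003 0.001 0 0.2; 0 0 0 -0.02 0.001 0 0.2; 0 0 0 -0.05 0 0 0.2; 0 0 0 -0.1 -0.01 0 0.2; 0 0 0 -0.13 -0.05 -0.02 0.2; 0 0 0 -0.13 -0.1 -0.04 0.2; 0 0 0 -0.13 -0.15 -0.06 0.2; 0 0 0 -0.13 -0.2 -0.08 0.2; 0 0 0 -0.13 -0.2 -0.08 0.2"

```text
time: 55.0
ee_pos: [0.5044, -0.186, 0.2436]
eef_rot: [[0.006, -0.09, 0.996], [-0.004, 0.996, 0.09], [-1.0, -0.004, 0.006]]
contact_force: [-0.1, 0.8, 0.3]
grip_width: 0.404
```

```bash
python3 - <<'E'
from meas import *
plan((.5676,.0261,.18,96),(.5676,.0261,.113,96))
T=np.ascontiguousarray(optics.read_camera('top')[:,:,::-1]); S=np.ascontiguousarray(optics.read_camera('scene')[:,:,::-1])
cv2.imwrite('pics/t12.png',T); cv2.imwrite('pics/s12.png',S)
o=np.zeros((600,800,3),np.uint8)
o[:400,:400]=cv2.resize(T[170:270,220:320],(400,400),interpolation=cv2.INTER_CUBIC)
o[:600,400:]=cv2.resize(S[240:390,325:425],(400,600),interpolation=cv2.INTER_CUBIC)
o[400:,:400]=cv2.resize(T[120:310,180:500],(400,200))
cv2.imwrite('pics/c12.png',o)
E
```

```text
t 55.0 at [ 0.5044 -0.186   0.2436] psi 95.14 grip 0.404 F [-0.1  0.8  0.3]
[-0.9  0.3  0.2] [0.0633 0.2059 0.0816] dist 0.23
[-0.9  0.3  0.2] [0.1303 0.2061 0.0812] dist 0.067
```

View pics/c12.png

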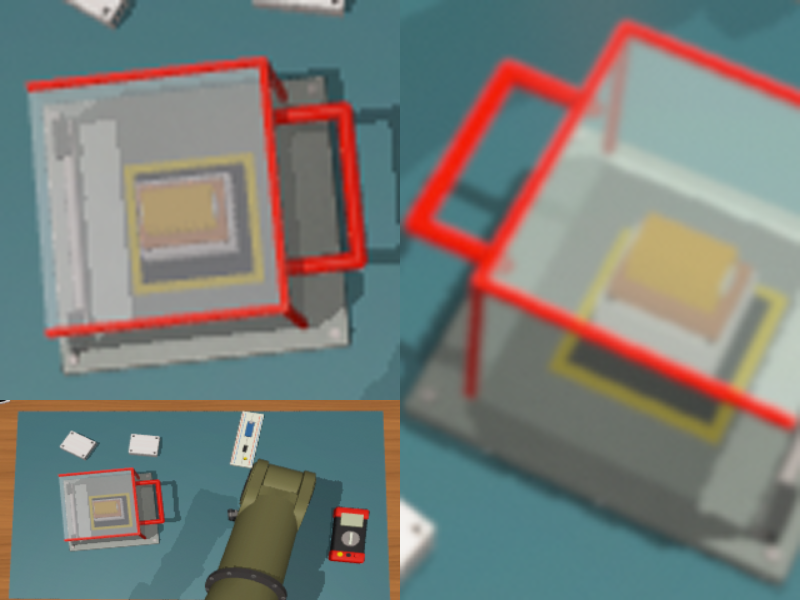

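The picture shows the guard down over the intact stack, with the bystanders untouched. Checking whether it's fully shut by comparing handle pixels with predictions for shut and ajar.

```bash
python3 - <<'E'
from h import *
print('meas',tri((307.5,215.85),(340.6,275.0)))
y=np.radians(6.0);uy=np.array([-np.sin(y),np.cos(y),0]);d=np.array([.5527,.155,0])
for a in(0,.02,.04,.06):
    f=np.radians(21.1)+a; p=d+.09*uy-.236*np.cos(f)*uy+[0,0,.02+.236*np.sin(f)]
    print(a,p.round(4),proj('top',p).round(1),proj('scene',p).round(1))
def red(I):return cv2.inRange(cv2.cvtColor(I,cv2.COLOR_BGR2HSV),(0,190,140),(6,255,255))
# sub-pixel: red-bar profile along row 216 (top) and along image row 270 (scene), before and after
for k,n in(('0','top'),('12','top'),('0','scene'),('12','scene')):
    I=cv2.imread(f'pics/{n}{k}.png' if k=='0' else f'pics/{n[0]}{k}.png').astype(float); w=np.clip(I[...,2]-I[...,1]-60,0,None)
    out=[]
    for v,(a,b) in ({216:(300,318),205:(300,318),228:(300,318)} if n=='top' else {268:(335,352),275:(333,350),282:(328,346)}).items():
        x=np.arange(a,b); out.append(round((w[v,a:b]*x).sum()/w[v,a:b].sum(),2))
    print(k,n,out)
E
```

```text
meas (array([0.56504349, 0.02722911, 0.11283989]), np.float64(0.0013696776835488021))
0 [0.5663 0.0255 0.105 ] [[308.1 216. ]] [[339.2 277.1]]
0.02 [0.5661 0.0273 0.1093] [[307.4 215.8]] [[340.  276.3]]
0.04 [0.5659 0.0291 0.1137] [[306.6 215.6]] [[340.8 275.4]]
0.06 [0.5657 0.031  0.118 ] [[305.8 215.4]] [[341.6 274.7]]
0 top [np.float64(306.72), np.float64(305.6), np.float64(307.83)]
12 top [np.float64(307.37), np.float64(306.33), np.float64(308.5)]
0 scene [np.float64(345.47), np.float64(341.24), np.float64(337.0)]
12 scene [np.float64(345.15), np.float64(340.93), np.float64(336.8)]
```

Handle pixels say about 0.02 rad is left, most likely because I eased upward while still gripping. I'll press the bar down from above with closed fingertips, which leaves it at its stop.

send_rows --rows "-0.9 0.3 0.2 0 0.05 0.02 1; -0.9 0.3 0.2 0 0.1 0.04 1; -0.9 0.3 0.2 0.01 0.15 0.06 1; -0.9 0.3 0.2 0.03 0.19 0.075 1; -0.9 0.3 0.2 0.05 0.206 0.0812 1; -0.9 0.3 0.2 0.075 0.206 0.081 1; -0.9 0.3 0.2 0.095 0.206 0.081 1; -0.9 0.3 0.2 0.1 0.206 0.081 1; -0.9 0.3 0.2 0.1 0.206 0.081 1"

```text
time: 56.22
ee_pos: [0.5678, 0.0329, 0.144]
eef_rot: [[0.001, -0.113, 0.994], [0.003, 0.994, 0.113], [-1.0, 0.003, 0.002]]
contact_force: [0.4, -0.2, 0.5]
grip_width: 0.001
```

send_rows --rows "0 0 0 0 -0.006 0 1; 0 0 0 0.004 -0.006 0 1; 0 0 0 0.008 -0.006 0 1; 0 0 0 0.01 -0.006 0 1; 0 0 0 0.01 -0.006 0 1"

```text
time: 56.85
ee_pos: [0.5684, 0.0271, 0.1338]
eef_rot: [[0.001, -0.113, 0.994], [0.003, 0.994, 0.113], [-1.0, 0.003, 0.001]]
contact_force: [0.0, -0.0, 0.4]
grip_width: -0.0
```

send_rows --rows "0 0 0 0.001 -0.0005 0 1; 0 0 0 0.002 -0.0005 0 1; 0 0 0 0.002 -0.0005 0 1"

```text
time: 57.22
ee_pos: [0.5686, 0.0269, 0.1329]
eef_rot: [[0.002, -0.114, 0.994], [0.003, 0.994, 0.114], [-1.0, 0.003, 0.002]]
contact_force: [-2.8, 0.6, 10.0]
grip_width: 0.0
```

send_rows --rows "0 0 0 0.001 0 0 1; 0 0 0 0.002 0 0 1; 0 0 0 0.002 0 0 1"

```text
time: 57.6
ee_pos: [0.5686, 0.0268, 0.1327]
eef_rot: [[0.003, -0.114, 0.994], [0.003, 0.994, 0.114], [-1.0, 0.003, 0.003]]
contact_force: [-5.6, 0.0, 17.5]
grip_width: -0.004
```

Contact came at tip height 0.111, exactly the shut bar's top, and 17 N moves it no further. The guard is fully shut. Retreating.

send_rows --rows "0 0 0 -0.02 0 0 1; 0 0 0 -0.06 0 0 1; 0 0 0 -0.1 0 0 1; 0 0 0 -0.12 -0.05 -0.02 1; 0 0 0 -0.12 -0.1 -0.04 1; 0 0 0 -0.12 -0.15 -0.06 1; 0 0 0 -0.12 -0.2 -0.08 1; 0 0 0 -0.12 -0.2 -0.08 1; 0 0 0 -0.12 -0.2 -0.08 1"

```text
time: 58.72
ee_pos: [0.5115, -0.1808, 0.2519]
eef_rot: [[0.003, -0.113, 0.994], [0.004, 0.994, 0.113], [-1.0, 0.003, 0.004]]
contact_force: [0.4, 0.2, -0.2]
grip_width: -0.001
```

```bash
python3 - <<'E'
from h import *
plan()
T=optics.read_camera('top')[:,:,::-1]; S=optics.read_camera('scene')[:,:,::-1]
P=cv2.imread('pics/t12.png').astype(int); Q=cv2.imread('pics/s12.png').astype(int); A=cv2.imread('pics/top0.png').astype(int)
print('stack/guard change since last view', np.abs(T[175:265,225:312].astype(int)-P[175:265,225:312]).mean().round(2), np.abs(S[245:385,328:420].astype(int)-Q[245:385,328:420]).mean().round(2))
print('meter, board change since start',np.abs(T[220:278,442:478].astype(int)-A[220:278,442:478]).mean().round(2),np.abs(T[128:186,362:394].astype(int)-A[128:186,362:394]).mean().round(2))
r.hand_in()
E
```

```text
t 58.73 at [ 0.5115 -0.1808  0.2519] psi 96.51 grip -0.001 F [ 0.4  0.2 -0.2]
stack/guard change since last view 3.65 3.49
meter, board change since start 3.78 6.44
the job is handed in; nothing more can be done
```

The job is handed in after about 59 s of robot time. I swung the guard open to its stop and stacked fan, heat sink, copper plate and resistor in the middle of the dock. Each was let go, and then I swung the guard shut. I regripped the copper plate once, before the resistor went on, to move it 2.5 mm to centre.

- **Stack:** fan, sink and copper measured within about 1 mm of centre and square. The resistor is also centred to about 1 mm, but less certainly, because its visible side face biased the measurement. I saw the stack intact through the guard after closing.
- **Guard:** two checks disagreed. The handle's position in the images suggested about 0.02 rad was still open, which is within the calibration error. Pressing the bar from above met it at exactly the shut height, and 17 N did not move it further, so I took it as fully shut.
- **Forces:** closing the guard pushed the wrist force to 48 N at its stop. That is under the 120 N wrist limit. I assumed it came through the fingers pinching the bar, not the gripper's body.
- **Bystanders:** the multimeter and breadboard looked untouched in the last picture I viewed. The final image comparison, not viewed, gave small non-zero differences everywhere (mean 3 to 6 grey levels). I put these down to noise and shadows and did not look into them before handing in.

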